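# Mark the third lane of the label sorter and load it

### The arm

A 6-joint arm with a two-finger parallel gripper is mounted at the origin on a cart in front of the work surface, level with it; the furniture and walls round the work are solid. World frame = base frame: x ahead of the robot, y to its left, z up, the work surface at z = 0. Lengths are in mm, angles in degrees, forces in N, time in s.
With the tool pointing down it reaches from about 300 to 825 mm from the base axis. Payload 5.4 kg.
Tool frame: the origin (TCP) lies between the finger pads; the fingertips stand 14 mm ahead of it and the grasp point (between the pads) lies 5 mm behind it (robot.tcp_to_tips is the distance from the TCP to the fingertips, in mm); z points along the fingers, y is the direction in which the jaws open and shut (so a half turn about z gives the same grasp; the last joint's range is limited). The gripper opens to 92 mm and grips with 3 to 60 N. Pads are 20 mm wide; open, the fingers measure 128 mm over their backs; the gripper's body (75 mm by 189 mm) begins 69 mm behind the grasp point.
Start: joints at [58.894, 9.076, 91.501, -0, 79.423, -12.038], TCP at [187.856, 543.43, 200.301] pointing down, gripper open.
Joint ranges: [-166.64, 166.64], [-54.1, 131.32], [10.49, 154.53], [-73.88, 253.88], [9.74, 151.15], [-171.62, 171.62]. Speed limits (degrees/s): [147.25, 147.25, 180, 180, 180, 180].

### API

Orientations are given as [roll, pitch, yaw] about the fixed x, y, z axes, in that order (R = Rz(yaw) Ry(pitch) Rx(roll)).
In Python, from station import robot, eyes, close_job gives the robot as it stands. The module is installed in compiled form; this text tells all that it offers.
- The arm moves only by the tool arm_command, never from a script. Its argument "commands" is a list of rows, each an object of numbers: "dx", "dy", "dz": the shift along the tool's x, y, z in units of 25 mm (1.0 is 25 mm); "spin": the turn about the tool's z in degrees; "claw": the gripper command: -1 is shut, 1 is fully open, values between are in proportion. A call has 1 to 12 rows; each row shifts and turns the commanded pose from where the row before left it, along the tool's axes as they then stand; what a row does not reach is not made up. A row lasts 1/12 s, in which the tool goes at most 41.7 mm and 7.16 degrees, less where a joint would pass 70% of its speed; a pose out of reach is approached as far as the arm can. A call is refused whole if a number of a shift passes 1 or a number of a turn 7.16, either way. A call with a gripper value outside its range is refused whole. The fingers move at their own pace and stop on an object; the grip force is fixed at half the most. Time passes only in rows, so rows that do not move let the fingers close. It gives the time, the measured TCP pose, the force and the opening at its end, in the units of the state.
- robot.get_state(): the state, without advancing time (a new reading comes with each control period).
- eyes.grab_frame(name): name is "scene" or "top" or "wrist"; returns a dict with "image" (480x640x3 uint8, red, green, blue), "K" (3x3 intrinsics, pixels), "rvec" (rotation vector, rad) and "tvec" (3), from world to camera coordinates, as OpenCV has them. Camera axes: x right, y down, z forward; pixel columns grow to the right and rows downward; lengths in mm; the calibration is good to about 2 mm. A picture is of the moment at which its call begins. There is no depth.
- close_job(): hands the job in, once; it reports no verdict.
The state is a dict: "clock": time; "q": joint angles; "joint_vel": joint speeds; "joint_torque": joint torques, N m; "ee_pos": TCP position; "orientation": TCP orientation; "wrist_force": force on the tool from outside, world axes, zero at the start; "torque": the same for the moment, N m; "gripper_width": opening from 0.0 (shut) to 1.0 (fully open).
Only numpy, scipy, OpenCV 4.12 (cv2) and the standard library are available. Lean on these libraries where they do the work, as an engineer would, in place of code of your own. Each camera call takes 0.05 s, during which the arm holds its last target.

### The job

Today's gift labels belong in the third lane of the wooden label sorter, counted from its left end as the robot sees it, full lanes included. Run a fingertip along the sorter's back rail, pushing the brass marker past the lanes until it stands over the middle of the third one, then push the loose label stack lying in front of the sorter across the counter into that lane, straight and fully home against the back board. Push gently, pinch or pick up nothing, and leave the stacks in the other lanes and the things behind the sorter where they are.

Things in the scene. Friction and masses are not known exactly. Their poses are not given: they have to be found in the camera images.
- sorter: Wooden label sorter, fixed, 250 mm wide (its y), 44 mm deep: a comb with no floor, labels lie on the counter. Origin on the counter at mid width; x points away from the robot into the lanes, y left, z up. Seven dividers 4 mm thick, 24 mm high, x = -20 to +16 mm, rounded fronts, leave six lanes 37 mm wide, 41 mm pitch. Back board: front face x = +16, back x = +24, 28 mm high.
- lane_one (a point): Middle of the first (leftmost) lane's mouth on the counter, between the divider fronts: sorter x = -20, y = +102.5 mm; axes as the sorter's. Further lane middles follow every 41 mm toward -y: +61.5, +20.5 (the third), -20.5, -61.5, -102.5 mm.
- rail_mid (a point): Middle of the sorter's back rail, a 6 mm steel rod along the sorter's y at x = +20 mm, 47 mm above the counter, between two end posts 8 mm thick at y = +-121 mm whose tops are 56 mm above the counter.
- marker (a joint): Brass marker sliding along the back rail, in m: 0 = middle of the first (leftmost) lane, grows to the right (sorter -y), 0.041 per lane, stop at 0.205 (sixth lane). Slides with about 0.8 N of friction and stays where it is left. Starts between 0.005 and 0.030.
- marker_grip (a point): Point inside the marker's upright fin, on its middle, 76 mm above the counter; axes as the sorter's. The fin is 14 mm long along the rail, 12 mm across, up to 88 mm above the counter. Push its left or right side with the fingertips above 60 mm, clear of rail and posts. The collar below it (z = 40 to 54 mm) is 18 mm long. A nib points down and forward.
- loose_pack: The stack of white gift labels to push, 32 x 45 x 10 mm, 16 to 32 g, flat on the counter in front of the sorter. Origin: centre of its underside; x across the 32 mm, y along the 45 mm, z up. Its y starts within about 0.3 rad of the sorter's x. Fully home its centre is at sorter x = -6.5 mm and its near end stands 9 mm out of the lane.
- pack_first: A like stack that already lies home in the first lane; leave it. Origin: centre of its underside.
- pack_fifth: A like stack that already lies home in the fifth lane; leave it. Origin: centre of its underside.
- tea_tin: Round tin, 58 mm diameter, 72 mm tall, standing behind the sorter. Origin: centre of its underside. Not to be disturbed.
- jar: Honey jar, 64 mm diameter, 97 mm tall, standing behind the sorter. Origin: centre of its underside. Not to be disturbed.
- ball: Woven rattan ball, 58 mm wide, 53 mm tall, with a flat foot, behind the sorter. Origin: centre of its underside. Not to be disturbed.

How it is judged (in metres and radians):
On the way:
1. the marker stands over the third lane, within 9 mm of its middle, and the label stack is not yet in a lane (value of joint marker between 0.073 and 0.091 m and x of loose_pack in the frame of sorter below -0.035 m), for 0.2 s.
At the end, for the whole second after the job is handed in: The marker stands over the third lane from the left, within 9 mm of its middle; the label stack lies flat and at rest on the counter in that lane, between its dividers, straight, with its far end within 4 mm of the back board; the stacks in the first and fifth lanes lie where they were (12 mm) (value of joint marker between 0.073 and 0.091 m and x of loose_pack in the frame of sorter between -0.0105 and 0 m and y of loose_pack in the frame of sorter between 0.0145 and 0.0265 m and angle between the y axis of loose_pack and the x axis of sorter, either way round below 0.2 rad and angle between loose_pack's own z axis and vertical below 0.08 rad and height (world z) of loose_pack below 0.004 m and linear speed of loose_pack below 0.01 m/s and distance of each of pack_first, pack_fifth from where it was at the start of the episode below 0.012 m); the robot touches nothing.
It fails at once if the label stack is lifted off the counter (more than 10 mm) (height (world z) of loose_pack above 0.01 m).
It fails at once if a stack in another lane is shifted or lifted by more than 12 mm (distance of any of pack_first, pack_fifth from where it was at the start of the episode above 0.012 m).
It fails at once if the tin, the jar or the ball behind the sorter is shifted by more than 20 mm (distance of any of tea_tin, jar, ball from where it was at the start of the episode above 0.02 m).
It fails at once if the label stack is pinched or rammed (more than 30 N from the fingers) (contact force between the fingers and loose_pack above 30 N).
It fails at once if the sorter or its marker is pinched or pressed hard (more than 30 N from the fingers) (contact force between the fingers and sorter above 30 N).
It also fails if it takes over 61 s, if anything falls off the work surface, if the arm or the gripper's body presses on something with over 40 N, if the wrist force passes 120 N, or if a joint passes its speed limit or range.

## Working session

There is one attempt and no reset: what is moved stays moved. The work goes in short steps, Python scripts to look and compute and a tool call to move; the robot and the scene stay as the last step left them, time stands still between calls to the robot, and variables do not carry over. Pictures are saved under pics/ and viewed, and the job is handed in when it is done.

Besides the shell and the picture viewer there is one more tool, called after "Emit:" as name(argument=value, ...), one argument or row to a line, values as JSON. arm_command: Moves the arm, as the interface text tells. Its arguments: {"type":"object","properties":{"commands":{"type":"array"}},"required":["commands"]}

```bash
mkdir -p pics
python3 - <<'E'
from station import robot,eyes
import cv2,numpy as np
s=robot.get_state();print(s)
for n in("scene","top","wrist"):
    f=eyes.grab_frame(n);cv2.imwrite(f"pics/{n}0.png",f["image"][:,:,::-1]);np.savez(f"{n}0.npz",**f)
    R=cv2.Rodrigues(np.array(f["rvec"]))[0];print(n,-R.T@np.array(f["tvec"]).ravel(),np.array(f["K"]).ravel())
E
```

```text
{'clock': 0.0, 'q': array([ 5.88940779e+01,  9.11275260e+00,  9.15699275e+01, -8.94353697e-04,
        7.94240613e+01, -1.20379049e+01]), 'joint_vel': array([ 0.04388277, -0.04430745,  0.05477713, -0.11912245,  0.09194001,
       -0.00593283]), 'joint_torque': array([-1.49049381e-03, -3.85556316e+01, -3.22113740e+01,  7.01172114e-02,
        3.76239396e-02, -1.01155697e-04]), 'ee_pos': array([187.53210683, 542.87755472, 199.33758466]), 'orientation': array([-1.79895423e+02, -2.14022952e-02,  1.60932128e+02]), 'wrist_force': array([-0.06004949, -0.3505006 , -0.73187755]), 'torque': array([-0.07733959,  0.01772942,  0.04214639]), 'gripper_width': 0.9970814657481869}
scene [ 135.4358404  -736.78843894  682.15973109] [434.37855936   0.         321.67421784   0.         434.37855936
 232.69762346   0.           0.           1.        ]
top [ 337.42004055 -309.48099706  914.58994078] [592.95527821   0.         333.09476364   0.         592.95527821
 246.0151866    0.           0.           1.        ]
wrist [111.18137713 570.43245854 383.54305035] [332.36630019   0.         325.11429927   0.         332.36630019
 239.45290569   0.           0.           1.        ]
```

View pics/scene0.png

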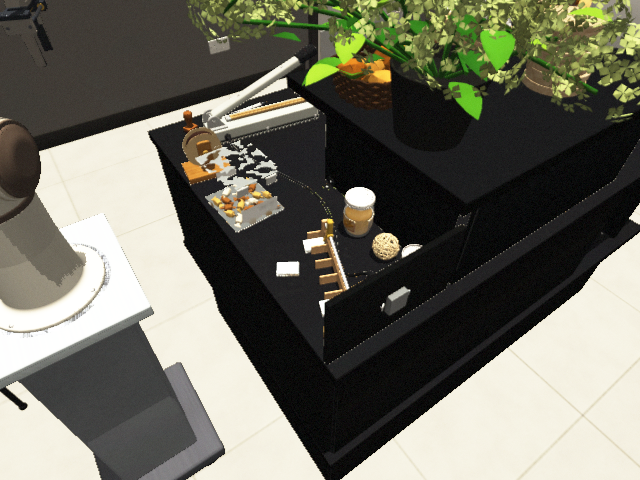

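View pics/top0.png

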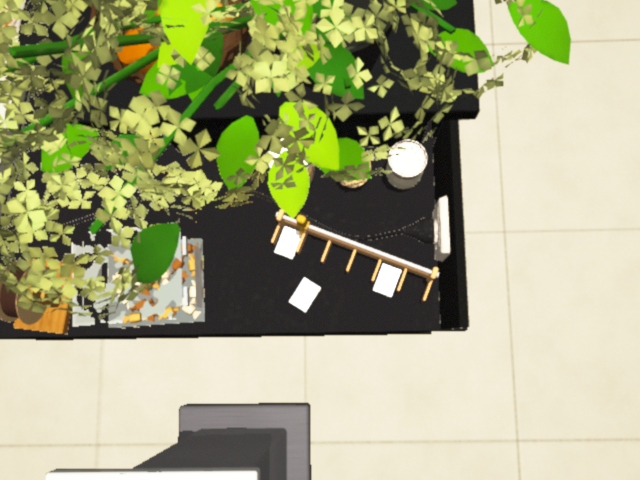

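View pics/wrist0.png

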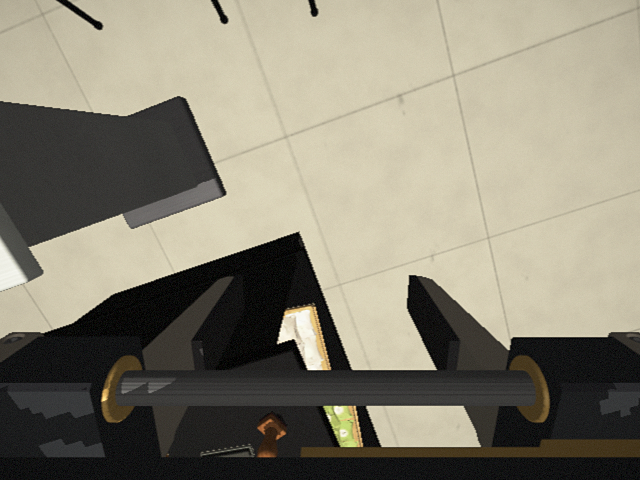

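The top view shows the sorter from the left post (280,214) to the right post (435,272), the loose stack at (305,295), filled lanes at (288,242) and (387,280), and the brass marker near (302,220). The scene view shows the same, plus a wall to the right of the sorter. Next I'll zoom in and measure.

```bash
cat > h.py <<'E'
import numpy as np,cv2
def load(n): 
    f=dict(np.load(n+".npz"));return f
def cam(f):
    R=cv2.Rodrigues(f["rvec"])[0];t=f["tvec"].reshape(3);return R,t,f["K"]
def ray(f,uv):
    R,t,K=cam(f);d=R.T@np.linalg.inv(K)@np.array([uv[0],uv[1],1.]);return -R.T@t,d
def onz(f,uv,z):
    c,d=ray(f,uv);return c+d*(z-c[2])/d[2]
def proj(f,P):
    return cv2.projectPoints(np.array(P,float).reshape(-1,3),f["rvec"],f["tvec"],f["K"],None)[0].reshape(-1,2)
def grab(n,tag):
    from station import eyes
    f=eyes.grab_frame(n);np.savez(tag+".npz",**f);cv2.imwrite(f"pics/{tag}.png",f["image"][:,:,::-1]);return dict(np.load(tag+".npz"))
def crop(f,box,k,name):
    x0,y0,x1,y1=box;im=f["image"][y0:y1,x0:x1,::-1]
    cv2.imwrite(f"pics/{name}.png",cv2.resize(im,None,fx=k,fy=k,interpolation=cv2.INTER_NEAREST))
E
python3 - <<'E'
from h import *
f=load("top0");crop(f,(260,195,450,335),4,"topz");g=load("scene0");crop(g,(260,180,440,330),4,"scz")
im=f["image"];m=((im.min(2)>200)).astype(np.uint8);m[:, :260]=0;m[:220]=0;m[320:]=0;m[:,425:]=0
for c in cv2.findContours(m,0,2)[0]:
    if cv2.contourArea(c)>80:
        r=cv2.minAreaRect(c);print(r);b=cv2.boxPoints(r);print([onz(f,p,10).round(1)[:2].tolist() for p in b],onz(f,r[0],10).round(1))
for p in((280,214),(435,272)):print(onz(f,p,56))
E
```

```text
((304.4635009765625, 294.24676513671875), (20.439800262451172, 29.677017211914062), 31.607501983642578)
[[396.8, -208.8], [435.1, -232.9], [418.1, -259.5], [380.0, -235.3]] [ 407.4 -234.1   10. ]
((386.68121337890625, 279.7118835449219), (20.558731079101562, 29.50311279296875), 20.854459762573242)
[[412.3, -337.1], [454.3, -354.3], [442.4, -383.2], [400.6, -365.9]] [ 427.3 -360.1   10. ]
((288.1211242675781, 242.08505249023438), (20.246416091918945, 28.79012107849121), 21.037511825561523)
[[473.9, -186.6], [515.9, -202.8], [503.7, -232.2], [461.9, -215.9]] [ 488.8 -209.4   10. ]
((366.5411376953125, 247.39041137695312), (123.47842407226562, 3.1601107120513916), 20.556041717529297)
[[511.6, -240.8], [516.3, -242.5], [444.8, -418.9], [440.3, -417.1]] [ 477.9 -330.6   10. ]
[ 523.61901033 -202.52896983   56.        ]
[ 432.59222927 -427.64107492   56.        ]
```

View pics/topz.png

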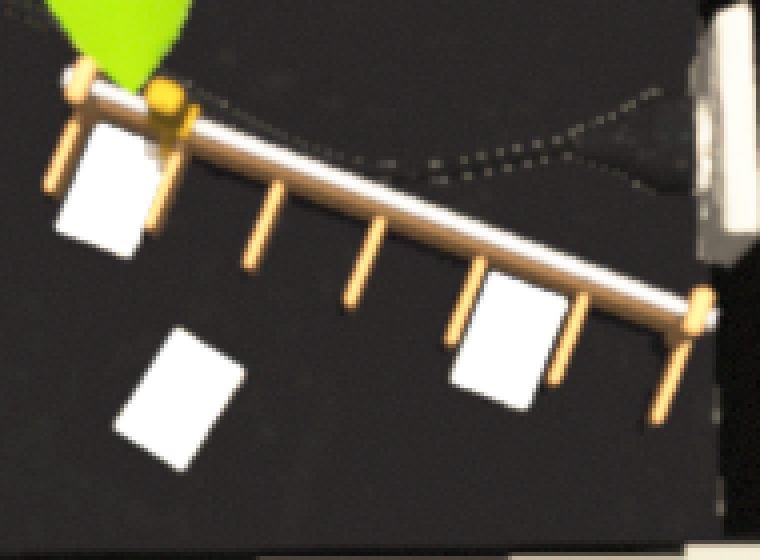

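View pics/scz.png

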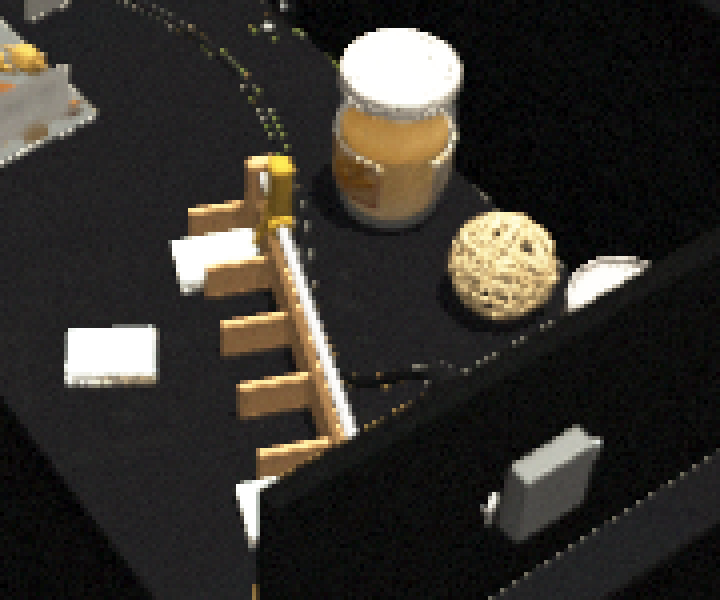

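Run:
```python
from h import *
f=load("top0");g=load("scene0")
for uv in((289,190),(318,135),(350,155),(238,150),(155,250),(380,125),(470,60),(280,160)):
    print(uv)
    for z in (100,200,300,400,500,600,700,800):
        P=onz(f,uv,z);print("  ",z,P[:2].round(),proj(g,P).round().tolist())
print("edge",onz(f,(250,333),0),onz(f,(465,330),0),onz(f,(436,150),0))
# orange dividers: tops at z=24
im=f["image"].astype(int);m=((im[:,:,0]-im[:,:,2]>50)&(im[:,:,0]>150)&(im[:,:,0]-im[:,:,1]<110)).astype(np.uint8)
m[:,:268]=0;m[:,440:]=0;m[:208]=0;m[315:]=0
cv2.imwrite("pics/m.png",cv2.resize(m[195:335,260:450]*255,None,fx=4,fy=4,interpolation=0))
# fins (z..): scene yellow
im=g["image"].astype(int)
```

```text
(289, 190)
   100 [ 549. -221.] [[341.0, 204.0]]
   200 [ 523. -232.] [[335.0, 171.0]]
   300 [ 497. -243.] [[328.0, 131.0]]
   400 [ 471. -253.] [[319.0, 78.0]]
   500 [ 445. -264.] [[307.0, 8.0]]
   600 [ 419. -275.] [[290.0, -90.0]]
   700 [ 393. -286.] [[264.0, -237.0]]
   800 [ 367. -297.] [[221.0, -482.0]]
(318, 135)
   100 [ 629. -263.] [[385.0, 201.0]]
   200 [ 593. -269.] [[378.0, 168.0]]
   300 [ 557. -274.] [[369.0, 128.0]]
   400 [ 521. -280.] [[359.0, 76.0]]
   500 [ 486. -286.] [[344.0, 7.0]]
   600 [ 450. -292.] [[324.0, -91.0]]
   700 [ 414. -297.] [[293.0, -237.0]]
   800 [ 378. -303.] [[242.0, -481.0]]
(350, 155)
   100 [ 598. -308.] [[388.0, 219.0]]
   200 [ 566. -308.] [[381.0, 185.0]]
   300 [ 534. -309.] [[372.0, 142.0]]
   400 [ 502. -309.] [[360.0, 88.0]]
   500 [ 470. -309.] [[345.0, 15.0]]
   600 [ 438. -309.] [[324.0, -86.0]]
   700 [ 406. -309.] [[293.0, -237.0]]
   800 [ 374. -309.] [[241.0, -486.0]]
(238, 150)
   100 [ 609. -148.] [[343.0, 175.0]]
   200 [ 576. -167.] [[338.0, 145.0]]
   300 [ 543. -187.] [[331.0, 108.0]]
   400 [ 509. -207.] [[322.0, 60
[... 849 characters left out ...]
4.] [[497.0, 208.0]]
   300 [ 638. -442.] [[483.0, 162.0]]
   400 [ 589. -420.] [[466.0, 103.0]]
   500 [ 540. -399.] [[443.0, 26.0]]
   600 [ 491. -377.] [[412.0, -80.0]]
   700 [ 442. -356.] [[366.0, -238.0]]
   800 [ 393. -334.] [[291.0, -493.0]]
(280, 160)
   100 [ 593. -208.] [[354.0, 193.0]]
   200 [ 562. -221.] [[348.0, 161.0]]
   300 [ 530. -233.] [[341.0, 122.0]]
   400 [ 499. -245.] [[332.0, 71.0]]
   500 [ 467. -258.] [[319.0, 3.0]]
   600 [ 436. -270.] [[301.0, -92.0]]
   700 [ 405. -283.] [[274.0, -236.0]]
   800 [ 373. -295.] [[229.0, -478.0]]
edge [ 350.28991651 -149.0421897     0.        ] [ 349.53714747 -476.83403045    0.        ] [ 634.09361828 -445.20474745    0.        ]
```

View pics/m.png

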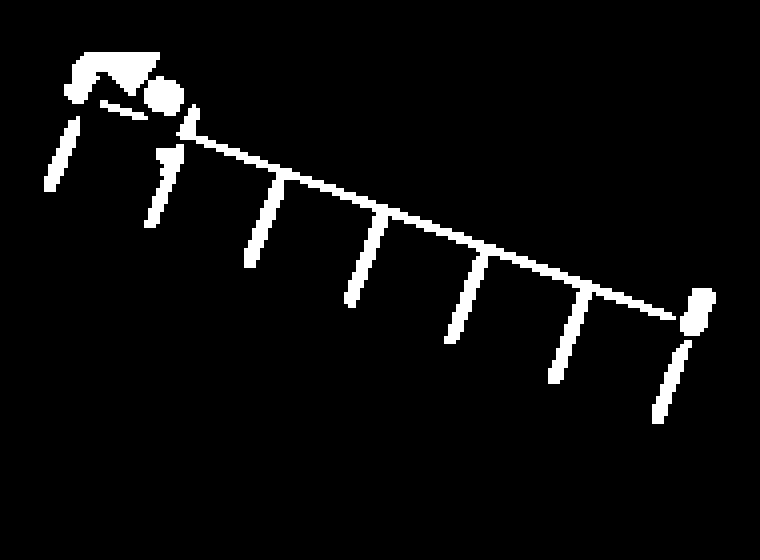

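Run:
```python
from h import *
f=load("top0");g=load("scene0")
z=lambda p:(p[0]/4+260-.4,p[1]/4+195-.4)
fr=np.array([onz(f,z(p),24)[:2] for p in[(50,188),(151,226),(250,266),(350,304),(451,342),(555,382),(657,422)]])
print(fr.round(1).tolist(), np.linalg.norm(np.diff(fr,axis=0),axis=1).round(1))
im=f["image"].astype(int);m=(im.min(2)>215);m[:228]=0;m[280:]=0;m[:,:310]=0;m[:,425:]=0
ys,xs=np.nonzero(m);k=abs(ys-(225+(xs-306)*.378))<6   # rail strip
from numpy import polyfit
c=np.polyfit(xs[k],ys[k],1);print(c,k.sum())
a=onz(f,(315,np.polyval(c,315)),49)[:2];b=onz(f,(420,np.polyval(c,420)),49)[:2];d=(a-b)/np.linalg.norm(a-b)
print("rail",a,b,"yaw",np.degrees(np.arctan2(d[1],d[0]))-90)
L=onz(f,z((82,82)),56)[:2];R_=onz(f,z((700,308)),56)[:2];d2=(L-R_)/np.linalg.norm(L-R_);print("posts",L,R_,np.linalg.norm(L-R_),np.degrees(np.arctan2(d2[1],d2[0]))-90)
d3=(fr[0]-fr[-1])/np.linalg.norm(fr[0]-fr[-1]);print("div yaw",np.degrees(np.arctan2(d3[1],d3[0]))-90)
y=(d+d2+d3);y/=np.linalg.norm(y);x=np.array([y[1],-y[0]])
print("x:",fr.mean(0)@x+20,a@x-20,b@x-20,L@x-20,R_@x-20,"packs",[np.array(p)@x+6.5 for p in((488.8,-209.4),(427.3,-360.1))])
print("y:",fr.mean(0)@y,(L+R_)@y/2,[np.array((488.8,-209.4))@y-102.5,np.array((427.3,-360.1))@y+61.5])
# marker by yellow in both
for n,F in(("top",f),("scene",g)):
    hsv=cv2.cvtColor(F["image"],cv2.COLOR_RGB2HSV);mm=cv2.inRange(hsv,(18,200,110),(30,255,255))
    box=(290,205,315,245) if n=="top" else (310,205,345,250)
    q=np.zeros_like(mm);q[box[1]:box[3],box[0]:box[2]]=mm[box[1]:box[3],box[0]:box[2]]
    ys,xs=np.nonzero(q);print(n,xs.min(),xs.max(),ys.min(),ys.max(),xs.mean(),ys.mean())
```

```text
[[487.7, -186.3], [472.2, -225.0], [456.1, -262.5], [440.9, -300.1], [425.7, -337.8], [410.0, -376.3], [394.3, -413.7]] [41.6 40.9 40.6 40.6 41.6 40.6]
[  0.37443188 110.20506741] 323
rail [ 502.41505248 -253.88491048] [ 440.46156138 -407.07183227] yaw -22.01991882509546
posts [ 521.94819873 -202.67529874] [ 433.18558033 -427.08984129] 241.3310782587663 -21.580268935967553
div yaw -22.329430570701803
x: 541.3209858133926 540.9187170149494 540.7936120760476 539.8685142317203 541.5376022812917 packs [np.float64(538.1455219017853), np.float64(537.510283034535)]
y: -113.40751427069395 -113.28392355399733 [np.float64(-113.76228403914594), np.float64(-112.52694995770929)]
top 299 307 219 228 303.0 222.36363636363637Traceback (most recent call last):
  File "<stdin>", line 22, in <module>
    return umr_minimum(a, axis, None, out, keepdims, initial, where)
ValueError: zero-size array to reduction operation minimum which has no identity
```

```bash
cat >> h.py <<'E'
A=np.radians(-22.0);XS=np.array([np.cos(A),np.sin(A)]);YS=np.array([-XS[1],XS[0]]);O=np.array([458.7,-307.5])
def S(p): d=np.array(p)[:2]-O; return np.array([d@XS,d@YS])
def W(x,y): return O+x*XS+y*YS
E
python3 - <<'E'
from h import *
f=load("top0");g=load("scene0")
print("fin",S(onz(f,(300.6,218.6),88)))
pk=(407.4,-234.1);print("pack",S(pk))
# objects via scene: bases/tops
print("jar top",S(onz(g,(359.5,197),97)),"ball",S(onz(g,(386,246),26)),"ball top-view",S(onz(f,(355,180),40)),"tin",S(onz(f,(407,158),72)), S(onz(g,(413,252),72)))
# scene marker: fin pixel (283..) zoom
for p in((270,160),(290,160),(268,222),(291,218)):
    print(S(onz(g,(p[0]/4+260,p[1]/4+180),88 if p[1]<200 else 54)))
for x,y in((-45,125),(20,125),(20,85)):print(x,y,W(x,y))
E
```

```text
fin [20.11771085 85.26454773]
pack [-75.0606557   48.83797668]
jar top [ 95.32572399 130.19345369] ball [133.24318585  47.7256893 ] ball top-view [112.64013806  37.4556816 ] tin [162.28956927 -25.25068011] [159.25011859 -17.96375718]
[16.9533151  86.49536569]
[26.64805008 84.35711896]
[14.27728807 77.08986955]
[26.33319609 77.33267133]
-45 125 [ 463.80255072 -174.74472148]
20 125 [ 524.06950127 -199.09415005]
20 85 [ 509.08523753 -236.18150423]
```

Fits agree. The sorter yaw is -22.0° with its origin near (459,-307), and the marker joint is about 0.017. The loose stack sits at sorter (-75,+49), turned about -10.5°. I'll align the tool with the sorter axes (yaw 158, so tool x = -sorter x and tool y = sorter y), shut the claw and travel.

Emit:
arm_command(
  commands=[
    {"spin":2.9,"claw":-1},
    {"dx":-0.4,"dy":-0.5,"claw":-1},
    {"dx":-0.83,"dy":-0.92,"claw":-1},
    {"dx":-0.83,"dy":-0.92,"claw":-1},
    {"dx":-0.83,"dy":-0.92,"claw":-1},
    {"dx":-0.83,"dy":-0.92,"claw":-1},
    {"dx":-0.83,"dy":-0.92,"claw":-1},
    {"dx":-0.83,"dy":-0.92,"claw":-1},
    {"dx":-0.83,"dy":-0.92,"claw":-1},
    {"dx":-0.83,"dy":-0.92,"claw":-1},
    {"dx":-0.83,"dy":-0.92,"claw":-1},
    {"dx":-0.83,"dy":-0.92,"claw":-1},
  ],
)

```text
$.commands[0]: bad value
```

Emit:
arm_command(
  commands=[
    {"dx":0,"dy":0,"dz":0,"spin":2.9,"claw":-1},
    {"dx":-0.4,"dy":-0.5,"dz":0,"spin":0,"claw":-1},
  ],
)

```text
clock: 0.32
ee_pos: [191.8, 529.0, 199.8]
orientation: [180.0, -0.0, 158.0]
wrist_force: [0.1, 0.2, 0.2]
gripper_width: 0.874
```

Emit:
arm_command(
  commands=[
    {"dx":-0.83,"dy":-0.92,"dz":0,"spin":0,"claw":-1},
    {"dx":-0.83,"dy":-0.92,"dz":0,"spin":0,"claw":-1},
    {"dx":-0.83,"dy":-0.92,"dz":0,"spin":0,"claw":-1},
    {"dx":-0.83,"dy":-0.92,"dz":0,"spin":0,"claw":-1},
    {"dx":-0.83,"dy":-0.92,"dz":0,"spin":0,"claw":-1},
    {"dx":-0.83,"dy":-0.92,"dz":0,"spin":0,"claw":-1},
    {"dx":-0.83,"dy":-0.92,"dz":0,"spin":0,"claw":-1},
    {"dx":-0.83,"dy":-0.92,"dz":0,"spin":0,"claw":-1},
    {"dx":-0.83,"dy":-0.92,"dz":0,"spin":0,"claw":-1},
    {"dx":-0.83,"dy":-0.92,"dz":0,"spin":0,"claw":-1},
    {"dx":-0.83,"dy":-0.92,"dz":0,"spin":0,"claw":-1},
    {"dx":0,"dy":0,"dz":0,"spin":0,"claw":-1},
  ],
)

```text
clock: 1.32
ee_pos: [310.9, 204.3, 200.2]
orientation: [-179.9, 0.1, 157.7]
wrist_force: [-0.6, 0.7, 0.0]
gripper_width: 0.014
```

Run:
```python
from h import *
from station import robot
s=robot.get_state();print(s["ee_pos"],S(s["ee_pos"]),s["orientation"],s["wrist_force"],s["q"].round(1))
```

```text
[310.94401089 204.33693773 200.18276806] [-328.73445915  419.2165771 ] [-1.79920347e+02  9.05767981e-02  1.57697725e+02] [-0.6367568   0.67963681  0.02515959] [ 1.460e+01 -2.390e+01  1.213e+02 -1.000e-01  8.260e+01 -5.310e+01]
```

Emit:
arm_command(
  commands=[
    {"dx":-0.83,"dy":-1,"dz":0,"spin":0,"claw":-1},
    {"dx":-0.83,"dy":-1,"dz":0,"spin":0,"claw":-1},
    {"dx":-0.83,"dy":-1,"dz":0,"spin":0,"claw":-1},
    {"dx":-0.83,"dy":-1,"dz":0,"spin":0,"claw":-1},
    {"dx":-0.83,"dy":-1,"dz":0,"spin":0,"claw":-1},
    {"dx":-0.83,"dy":-1,"dz":0,"spin":0,"claw":-1},
    {"dx":-0.83,"dy":-1,"dz":0.5,"spin":0,"claw":-1},
    {"dx":-0.83,"dy":-1,"dz":0.5,"spin":0,"claw":-1},
    {"dx":-0.83,"dy":-1,"dz":0.5,"spin":0,"claw":-1},
    {"dx":-0.83,"dy":-1,"dz":0.5,"spin":0,"claw":-1},
    {"dx":-0.83,"dy":-1,"dz":0.5,"spin":0,"claw":-1},
    {"dx":0,"dy":0,"dz":0.4,"spin":0,"claw":-1},
  ],
)

```text
clock: 2.32
ee_pos: [419.5, -136.1, 127.0]
orientation: [-179.9, 0.1, 157.8]
wrist_force: [-0.1, 0.6, 0.3]
gripper_width: 0.002
```

Run:
```python
from h import *
from station import robot
g=grab("scene","s1");f=grab("top","t1");w=grab("wrist","w1")
s=robot.get_state();print(s["ee_pos"],S(s["ee_pos"]),s["orientation"],s["wrist_force"],s["q"].round(1))
```

```text
[ 417.48614685 -130.94140493  126.76814742] [-104.35283306  148.2632976 ] [179.9308286   -0.18306155 158.02394559] [-0.27132398  0.07943519  0.33370595] [ -33.3   -7.8  117.1    0.    70.8 -101.4]
```

View pics/s1.png

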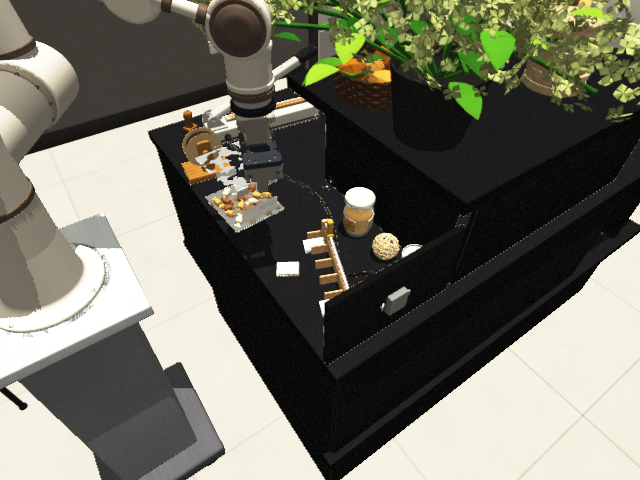

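View pics/w1.png

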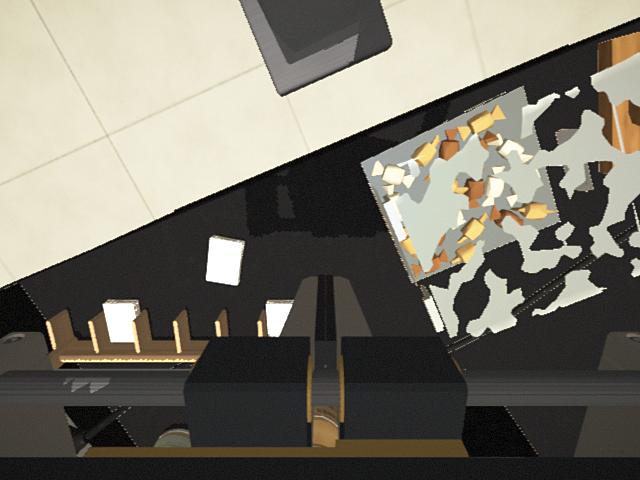

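View pics/t1.png

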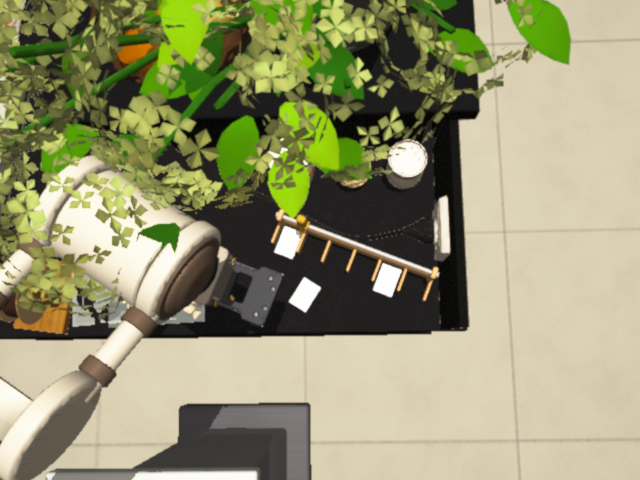

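The wrist view shows the loose stack at (225,260), the pale ends of the filled lanes at (122,320) and (280,318), and the closed fingers pointing forward. In the top view the arm already overlaps the foliage with no force reading. Next I go down to marker-fin height and forward to the left of the fin.

Emit:
arm_command(
  commands=[
    {"dx":0,"dy":-0.2,"dz":0.9,"spin":0,"claw":-1},
    {"dx":0,"dy":-0.2,"dz":0.9,"spin":0,"claw":-1},
    {"dx":-0.5,"dy":0,"dz":0,"spin":0,"claw":-1},
    {"dx":-0.8,"dy":0,"dz":0,"spin":0,"claw":-1},
    {"dx":-0.8,"dy":0,"dz":0,"spin":0,"claw":-1},
    {"dx":-0.8,"dy":0,"dz":0,"spin":0,"claw":-1},
    {"dx":-0.8,"dy":0,"dz":0,"spin":0,"claw":-1},
    {"dx":-0.8,"dy":0,"dz":0,"spin":0,"claw":-1},
    {"dx":-0.5,"dy":0,"dz":0,"spin":0,"claw":-1},
    {"dx":0,"dy":0,"dz":0,"spin":0,"claw":-1},
    {"dx":0,"dy":0,"dz":0,"spin":0,"claw":-1},
  ],
)

```text
clock: 3.38
ee_pos: [530.8, -186.9, 83.5]
orientation: [180.0, 0.0, 158.1]
wrist_force: [0.4, -0.8, -0.4]
gripper_width: 0.004
```

Run:
```python
from h import *
from station import robot
s=robot.get_state();print(s["ee_pos"],S(s["ee_pos"]),s["orientation"],s["wrist_force"],s["q"].round(1))
g=grab("scene","s2");crop(g,(230,80,440,260),3,"s2z")
w=grab("wrist","w2")
```

```text
[ 530.82172458 -186.94963708   83.52108067] [ 21.71113781 138.78962372] [1.79995995e+02 2.00554539e-02 1.58144793e+02] [ 0.40216644 -0.79496276 -0.40387186] [-31.7  14.   99.6   0.   66.3 -99.9]
```

View pics/s2z.png

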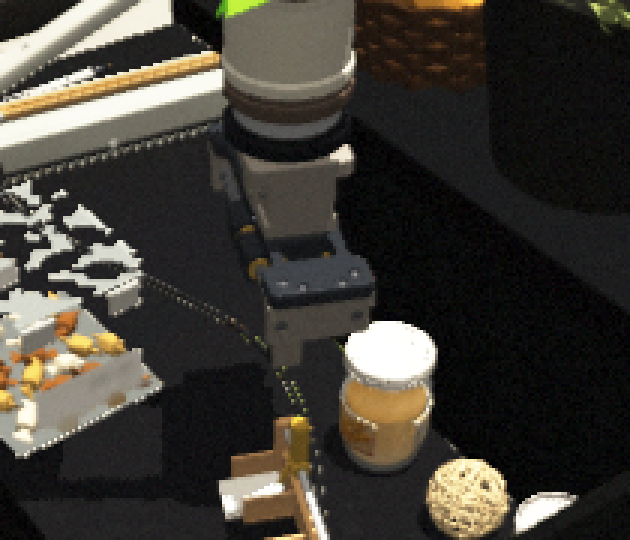

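View pics/w2.png

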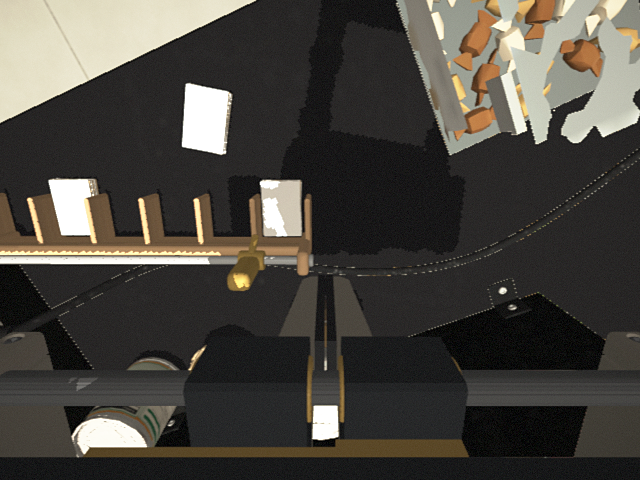

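The wrist view puts the fin at about (240,282) with the fingertips at (325,280) to its left, clear of the jar. I'll push the marker right gently.

Emit:
arm_command(
  commands=[
    {"dx":0,"dy":-0.5,"dz":0.05,"spin":0,"claw":-1},
    {"dx":0,"dy":-0.3,"dz":0,"spin":0,"claw":-1},
    {"dx":0,"dy":-0.3,"dz":0,"spin":0,"claw":-1},
    {"dx":0,"dy":-0.3,"dz":0,"spin":0,"claw":-1},
    {"dx":0,"dy":-0.3,"dz":0,"spin":0,"claw":-1},
    {"dx":0,"dy":-0.3,"dz":0,"spin":0,"claw":-1},
    {"dx":0,"dy":-0.3,"dz":0,"spin":0,"claw":-1},
    {"dx":0,"dy":-0.3,"dz":0,"spin":0,"claw":-1},
    {"dx":0,"dy":-0.2,"dz":0,"spin":0,"claw":-1},
    {"dx":0,"dy":-0.2,"dz":0,"spin":0,"claw":-1},
    {"dx":0,"dy":-0.1,"dz":0,"spin":0,"claw":-1},
    {"dx":0,"dy":0,"dz":0,"spin":0,"claw":-1},
  ],
)

```text
clock: 4.48
ee_pos: [501.3, -260.7, 81.5]
orientation: [-180.0, -0.0, 158.0]
wrist_force: [-0.1, 0.9, 1.2]
gripper_width: 0.007
```

Run:
```python
from h import *
from station import robot
w=grab("wrist","w3");s=robot.get_state();print(s["ee_pos"],S(s["ee_pos"]),s["orientation"],s["wrist_force"],s["q"].round(1))
f=grab("top","t3");crop(f,(260,195,450,335),4,"t3z")
```

```text
[ 501.41045052 -260.32006082   81.50686423] [21.92652384 59.74409424] [ 1.79992567e+02 -7.50908835e-03  1.58018326e+02] [-0.87279293  0.45465275  0.33091667] [ -39.7   14.5   99.3    0.    66.2 -107.7]
```

View pics/t3z.png

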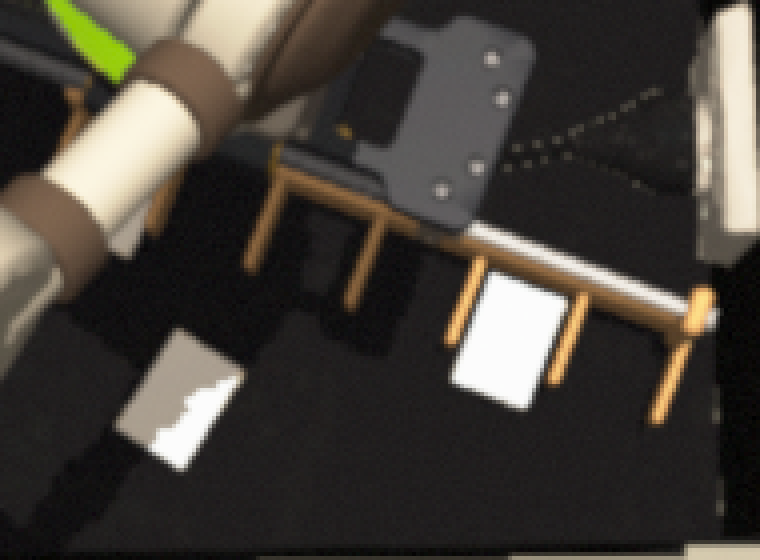

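View pics/w3.png

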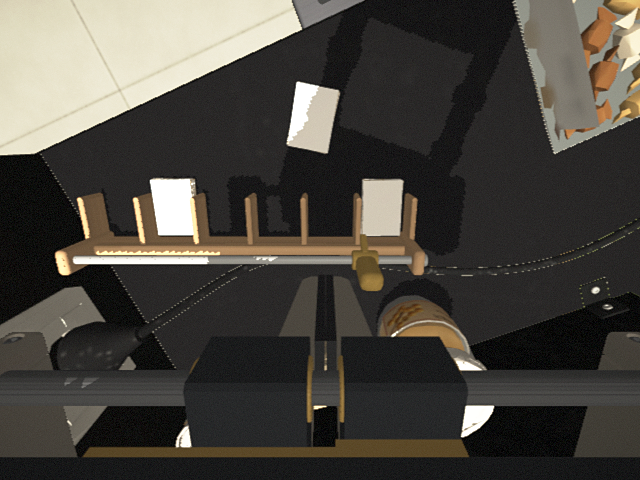

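Run:
```python
from h import *
w=load("w3")
print("cam",ray(w,(320,240))[0],S(ray(w,(320,240))[0]))
for n,uv,z in(("tip L",(305,277),67.5),("tip R",(345,277),67.5),("fin top",(370,282),88),("rail L",(75,260),47),("rail R",(410,261),47),("postL top",(418,264),56),("postR top",(66,262),56),("div2 front top",(357,197),24),("pack",(314,117),10)):
    p=onz(w,uv,z);print(n,p.round(1),S(p).round(1))
print(proj(w,np.append(W(21.9,59.7),67.5)))
from station import robot
s=robot.get_state();print(proj(w,[s["ee_pos"]+[0,0,-14]]))
for p in [(20,85,88),(20,85,54),(20,121,56),(20,-121,56),(-20,41,24)]:print(p,proj(w,np.append(W(*p[:2]),p[2])))
crop(w,(280,170,440,300),5,"w3z")
```

```text
cam [ 426.2494416  -229.58693761  265.63751554] [-59.27438071  60.08354037]
tip L [ 499.4 -273.2   67.5] [24.9 47. ]
tip R [ 509.1 -249.4   67.5] [24.9 72.8]
fin top [ 508.8 -235.    88. ] [19.3 86. ]
rail L [ 434.9 -421.9   47. ] [  20.8 -115. ]
rail R [ 523.4 -204.9   47. ] [ 21.5 119.4]
postL top [ 523.4 -201.6   56. ] [ 20.4 122.5]
postR top [ 433.5 -420.4   56. ] [  19.  -114.2]
div2 front top [ 471.6 -222.9   24. ] [-19.7  83.2]
pack [ 408.1 -231.1   10. ] [-75.6  51.9]
[[324.69450087 272.63319179]]
[[325.10409523 272.6908388 ]]
(20, 85, 88) [[368.23230091 283.05400022]]
(20, 85, 54) [[362.02715149 262.45058854]]
(20, 121, 56) [[415.8788109  263.50261597]]
(20, -121, 56) [[ 56.17365839 263.45992523]]
(-20, 41, 24) [[299.17661938 196.60732063]]
```

View pics/w3z.png

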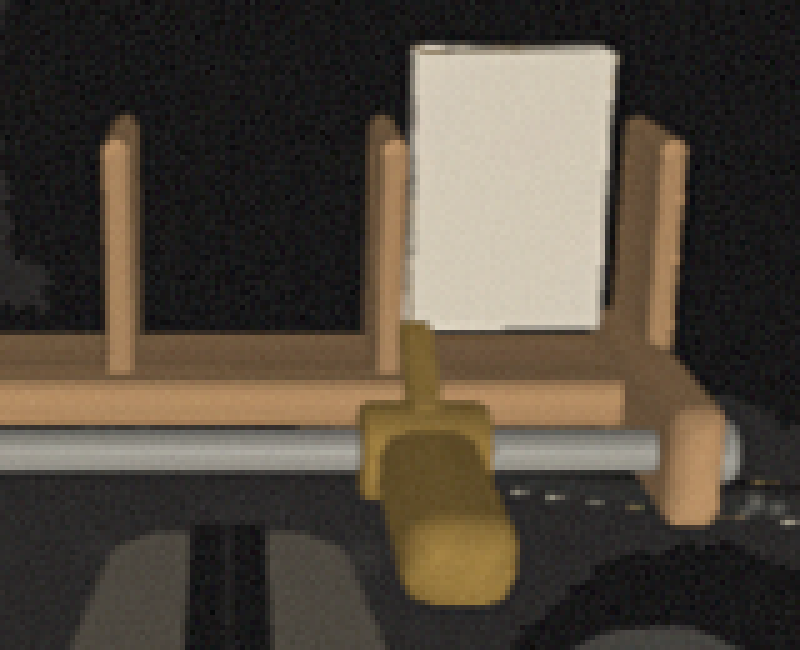

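Run:
```python
from h import *
from station import robot
print(robot.tcp_to_tips,[a for a in dir(robot) if a[0]!='_'])
g=load("s2");P=np.array([530.8,-187,0])
for z in(60,67.5,75,82,90,98,105):print(z,proj(g,P+[0,0,z]).round(1))
s=robot.get_state();print(s)
g=grab("scene","s3");crop(g,(260,120,440,280),4,"s3z")
```

```text
14.0 ['PlanningError', 'get_state', 'tcp_to_tips']
60 [[323.7 212.6]]
67.5 [[323.7 210. ]]
75 [[323.8 207.3]]
82 [[323.8 204.8]]
90 [[323.9 201.9]]
98 [[323.9 199. ]]
105 [[324.  196.4]]
{'clock': 4.5833, 'q': array([-3.96733608e+01,  1.45138895e+01,  9.93331174e+01,  9.25448360e-03,
        6.61616476e+01, -1.07706663e+02]), 'joint_vel': array([ 0.37759911, -0.03630053,  0.00101159,  0.05311752,  0.01846771,
        0.07394461]), 'joint_torque': array([-2.80922474e-01, -3.92517185e+01, -2.92943162e+01, -5.25188050e-02,
        6.06276537e-02, -7.02079560e-03]), 'ee_pos': array([ 501.50301326, -260.12182743,   81.50394066]), 'orientation': array([ 1.79989304e+02, -5.67040190e-03,  1.58029562e+02]), 'wrist_force': array([0.11362111, 0.26087382, 0.13909941]), 'torque': array([ 0.01069543, -0.02993592, -0.0274585 ]), 'gripper_width': 0.005798084481522457}
```

View pics/s3z.png

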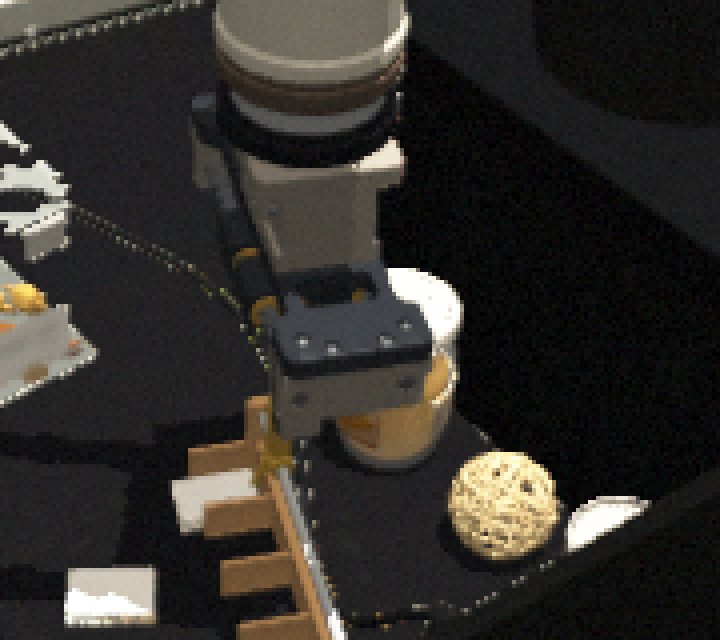

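Run:
```python
from h import *
g=load("s3");P=np.append(W(21.9,59.7),0)
for z in(60,70,80,90,100):
    print(z,[((proj(g,np.append(W(21.9+dx,59.7+dy),z))[0]-[260,120])*4).round(0).tolist() for dx,dy in((-10,-15),(10,-15),(-10,15),(0,0))])
im=g["image"][210:240,320:345,::-1];cv2.imwrite("pics/s3zz.png",cv2.resize(im,None,fx=24,fy=20,interpolation=0))
```

```text
60 [[279.0, 500.0], [318.0, 494.0], [265.0, 458.0], [291.0, 476.0]]
70 [[279.0, 486.0], [319.0, 480.0], [265.0, 444.0], [292.0, 462.0]]
80 [[280.0, 472.0], [320.0, 465.0], [265.0, 429.0], [292.0, 447.0]]
90 [[280.0, 457.0], [321.0, 451.0], [266.0, 415.0], [293.0, 433.0]]
100 [[281.0, 443.0], [321.0, 436.0], [266.0, 400.0], [293.0, 418.0]]
```

View pics/s3zz.png

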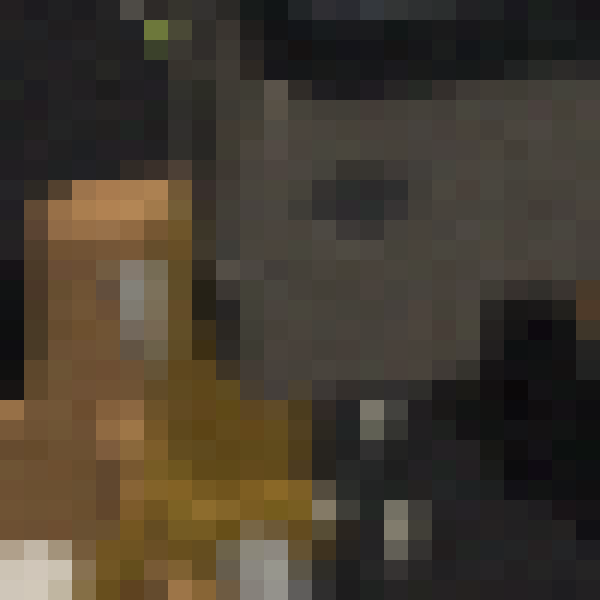

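Both views agree that the shut fingertips stand about 17 mm above the TCP (z≈98), not 14 mm below it. The fingers draw back as they close, so they passed over the fin. The marker is still at y≈85. I'll go back left, drop 33 mm and push again.

Emit:
arm_command(
  commands=[
    {"dx":0,"dy":0.6,"dz":-0.2,"spin":0,"claw":-1},
    {"dx":0,"dy":0.8,"dz":0,"spin":0,"claw":-1},
    {"dx":0,"dy":0.8,"dz":0,"spin":0,"claw":-1},
    {"dx":0.05,"dy":0.6,"dz":0,"spin":0,"claw":-1},
    {"dx":0,"dy":0,"dz":0,"spin":0,"claw":-1},
    {"dx":0,"dy":0,"dz":0.5,"spin":0,"claw":-1},
    {"dx":0,"dy":0,"dz":0.5,"spin":0,"claw":-1},
    {"dx":0,"dy":0,"dz":0.5,"spin":0,"claw":-1},
    {"dx":0,"dy":0,"dz":0,"spin":0,"claw":-1},
    {"dx":0,"dy":0,"dz":0,"spin":0,"claw":-1},
  ],
)

```text
clock: 5.47
ee_pos: [525.0, -194.7, 47.1]
orientation: [180.0, -0.2, 158.0]
wrist_force: [-0.4, -0.4, 0.4]
gripper_width: 0.004
```

Run:
```python
from h import *
from station import robot
g=grab("scene","s4");crop(g,(260,120,440,280),4,"s4z")
s=robot.get_state();p=S(s["ee_pos"]);print(s["ee_pos"],p,s["wrist_force"])
for z in(60,70,80):
    print(z,[((proj(g,np.append(W(p[0]+dx,p[1]+dy),z))[0]-[260,120])*4).round(0).tolist() for dx,dy in((-10,-12),(10,-12))])
```

```text
[ 525.88190871 -195.1311615    48.24361097] [ 20.19587328 129.35335877] [ 0.07433819 -0.35685342 -0.24474945]
60 [[243.0, 401.0], [280.0, 395.0]]
70 [[243.0, 387.0], [280.0, 381.0]]
80 [[243.0, 373.0], [281.0, 367.0]]
```

View pics/s4z.png

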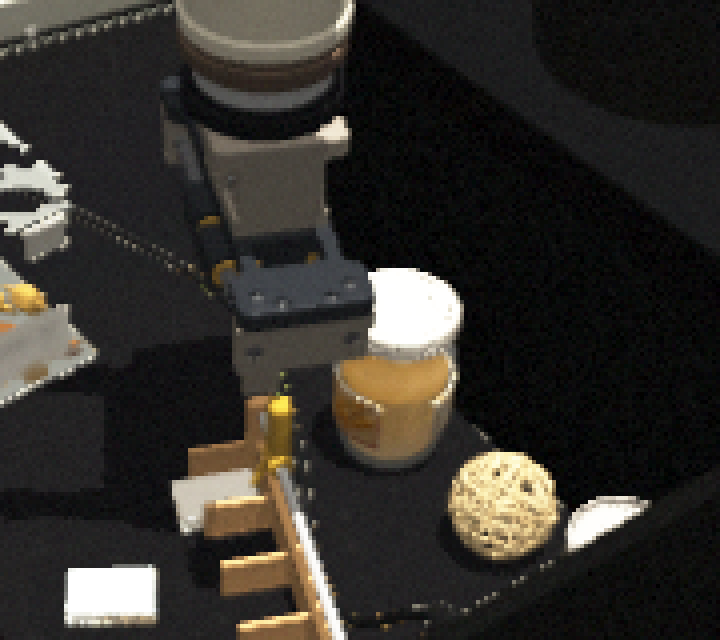

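Fingertips are now at z≈63, left of the fin and clear of the post and jar. I'll push part of the way and check.

Emit:
arm_command(
  commands=[
    {"dx":0,"dy":-0.3,"dz":-0.1,"spin":0,"claw":-1},
    {"dx":0,"dy":-0.3,"dz":0,"spin":0,"claw":-1},
    {"dx":0,"dy":-0.25,"dz":0,"spin":0,"claw":-1},
    {"dx":0,"dy":-0.25,"dz":0,"spin":0,"claw":-1},
    {"dx":0,"dy":-0.25,"dz":0,"spin":0,"claw":-1},
    {"dx":0,"dy":-0.25,"dz":0,"spin":0,"claw":-1},
    {"dx":0,"dy":-0.25,"dz":0,"spin":0,"claw":-1},
    {"dx":0,"dy":-0.25,"dz":0,"spin":0,"claw":-1},
    {"dx":0,"dy":-0.2,"dz":0,"spin":0,"claw":-1},
    {"dx":0,"dy":-0.1,"dz":0,"spin":0,"claw":-1},
    {"dx":0,"dy":0,"dz":0,"spin":0,"claw":-1},
    {"dx":0,"dy":0,"dz":0,"spin":0,"claw":-1},
  ],
)

```text
clock: 6.52
ee_pos: [503.8, -250.6, 51.4]
orientation: [-180.0, -0.0, 158.0]
wrist_force: [0.3, -0.2, -0.6]
gripper_width: 0.009
```

Run:
```python
from h import *
from station import robot
w=grab("wrist","w5");crop(w,(200,150,440,300),3.3,"w5z")
s=robot.get_state();p=S(s["ee_pos"]);print(s["ee_pos"],p,s["wrist_force"])
```

```text
[ 503.82918982 -250.36880841   51.32609283] [20.44133511 69.8768105 ] [-0.32974024 -0.07580789 -0.24889684]
```

View pics/w5z.png

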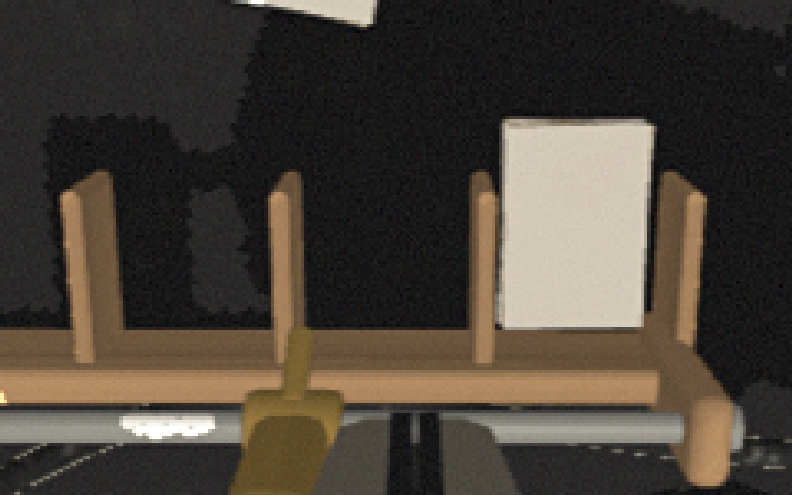

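Run:
```python
from h import *
w=load("w5")
for u,v,z in((245,395,54),(343,395,54)):print(S(onz(w,(200+u/3.3,150+v/3.3),z)))
```

```text
[11.6946268  40.52083978]
[11.6861211  57.90913714]
```

The marker now sits at y≈49.2 (joint ≈0.053), 20.7 mm ahead of the tool, so it needs 28.7 mm more.

Emit:
arm_command(
  commands=[
    {"dx":0,"dy":-0.2,"dz":0,"spin":0,"claw":-1},
    {"dx":0,"dy":-0.2,"dz":0,"spin":0,"claw":-1},
    {"dx":0,"dy":-0.2,"dz":0,"spin":0,"claw":-1},
    {"dx":0,"dy":-0.2,"dz":0,"spin":0,"claw":-1},
    {"dx":0,"dy":-0.2,"dz":0,"spin":0,"claw":-1},
    {"dx":0,"dy":-0.1,"dz":0,"spin":0,"claw":-1},
    {"dx":0,"dy":-0.05,"dz":0,"spin":0,"claw":-1},
    {"dx":0,"dy":0,"dz":0,"spin":0,"claw":-1},
    {"dx":0,"dy":0,"dz":0,"spin":0,"claw":-1},
    {"dx":0,"dy":0,"dz":0,"spin":0,"claw":-1},
  ],
)

```text
clock: 7.4
ee_pos: [493.5, -277.3, 51.7]
orientation: [-180.0, 0.0, 158.0]
wrist_force: [-0.3, 0.3, -0.9]
gripper_width: 0.005
```

Run:
```python
from h import *
from station import robot
w=grab("wrist","w6");crop(w,(200,150,440,300),3.3,"w6z")
s=robot.get_state();p=S(s["ee_pos"]);print(s["ee_pos"],p,s["wrist_force"])
```

```text
[ 493.4899088  -277.1975731    51.69541935] [20.90515283 41.12845019] [-0.29760496 -0.33114478 -0.15207689]
```

View pics/w6z.png

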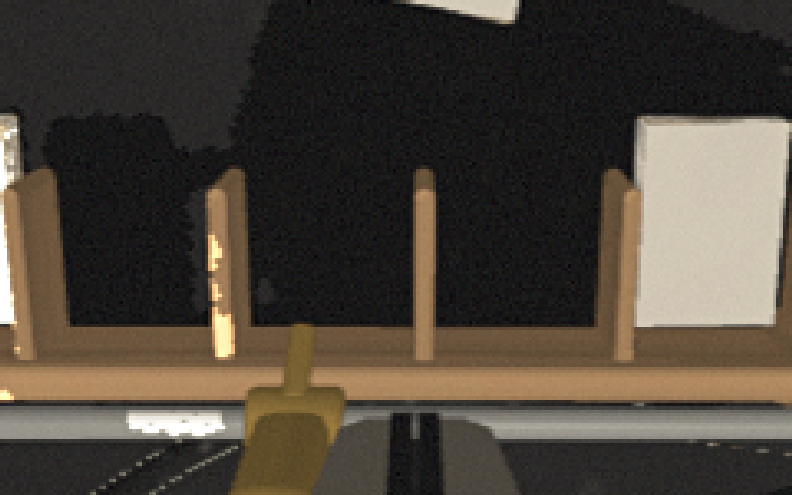

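The marker is at y≈20.4 (joint ≈0.082), in the middle of the third lane. I'll withdraw left, then back in front of the sorter beside the loose stack.

Emit:
arm_command(
  commands=[
    {"dx":0,"dy":0.4,"dz":0,"spin":0,"claw":-1},
    {"dx":0.3,"dy":0.5,"dz":-0.3,"spin":0,"claw":-1},
    {"dx":0.7,"dy":0.5,"dz":0,"spin":0,"claw":-1},
    {"dx":0.8,"dy":0.5,"dz":0,"spin":0,"claw":-1},
    {"dx":0.8,"dy":0.4,"dz":0,"spin":0,"claw":-1},
    {"dx":0.8,"dy":0,"dz":0,"spin":0,"claw":-1},
    {"dx":0.5,"dy":0,"dz":0,"spin":0,"claw":-1},
    {"dx":0,"dy":0,"dz":0,"spin":0,"claw":-1},
    {"dx":0,"dy":0,"dz":0,"spin":0,"claw":-1},
  ],
)

```text
clock: 8.2
ee_pos: [424.8, -187.0, 59.3]
orientation: [-180.0, 0.1, 158.0]
wrist_force: [0.6, 0.2, 0.1]
gripper_width: 0.006
```

Run:
```python
from h import *
from station import robot
s=robot.get_state();p=S(s["ee_pos"]);print(s["ee_pos"],p,s["wrist_force"])
w=grab("wrist","w7");g=grab("scene","s7");crop(g,(200,100,440,280),3.3,"s7z");f=grab("top","t7");crop(f,(260,195,450,335),4,"t7z")
```

```text
[ 424.76154    -187.00752454   59.29768755] [-76.60446792  99.00510696] [0.61031209 0.19680656 0.11451571]
```

View pics/w7.png

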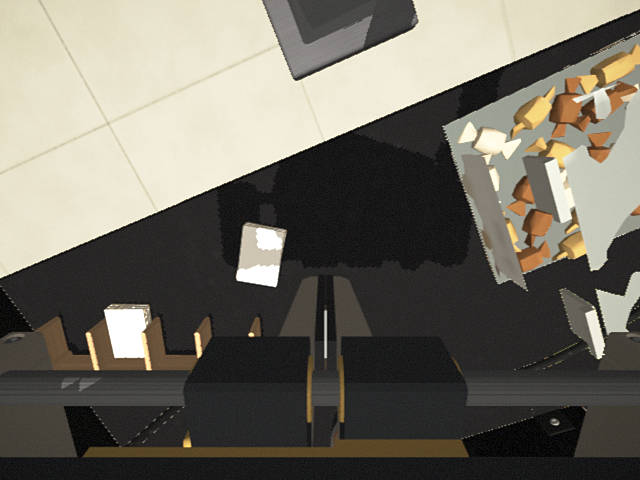

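View pics/s7z.png

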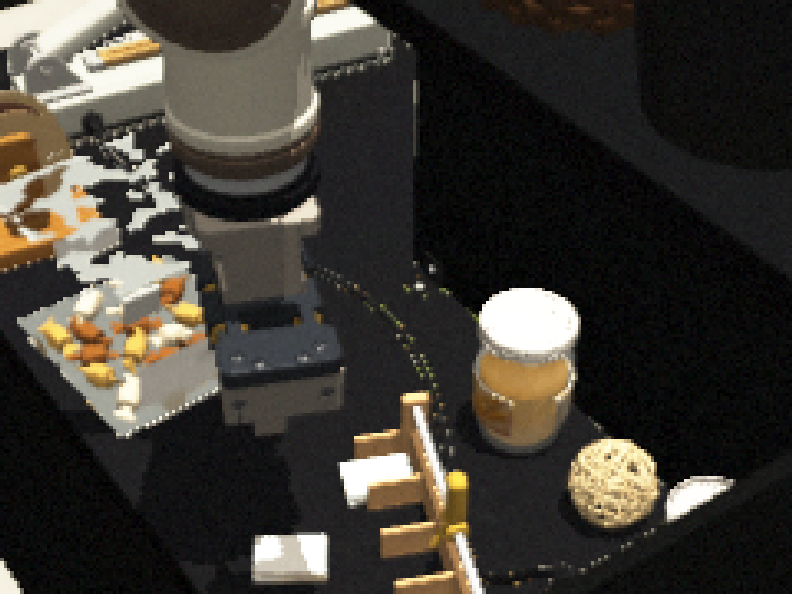

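View pics/t7z.png

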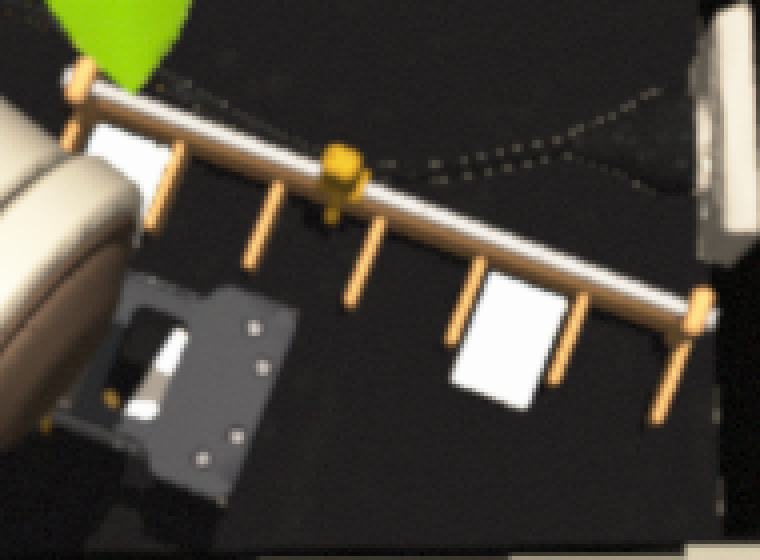

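Run:
```python
from h import *
w=load("w7");f=load("t7")
p=S(onz(f,(260+343/4,195+158/4),88));print("fin",p,"joint",102.5-p[1])
m=(w["image"].min(2)>130).astype(np.uint8);m[:215]=0;m[292:]=0;m[:,:225]=0;m[:,295:]=0
m=cv2.morphologyEx(m,cv2.MORPH_CLOSE,np.ones((5,5)))
c=max(cv2.findContours(m,0,2)[0],key=cv2.contourArea);r=cv2.minAreaRect(c);q=cv2.approxPolyDP(c,5,True).reshape(-1,2);print(r,q.tolist())
for u in q:print(S(onz(w,u,10)).round(1))
f0=load("top0");g0=load("scene0")
for z in(0,20,40):print("tray",z,S(onz(f0,(204,238),z)),S(onz(f0,(204,320),z)),S(onz(w,(525,290),z)),S(onz(w,(445,130),z)),S(onz(g0,(282,207),z)))
```

```text
fin [21.40268669 16.86004189] joint 85.63995811297836
((260.0135192871094, 254.41891479492188), (42.90813446044922, 58.690433502197266), 9.462322235107422) [[247, 223], [236, 279], [275, 286], [285, 230]]
[-100.7   43.2]
[-57.   31.9]
[-51.2  61.3]
[-95.5  70.4]
tray 0 [-48.88699203 230.92634178] [-167.19859893  180.53508415] [-43.29972571 259.5174532 ] [-164.88495933  182.90069675] [-53.98300157 242.27052754]
tray 20 [-50.2607166  224.84284249] [-165.98511799  175.55352695] [-52.7322558  246.37842689] [-164.32307346  176.05963698] [-56.4729764  219.94740619]
tray 40 [-51.63444117 218.7593432 ] [-164.77163705  170.57196975] [-62.16478588 233.23940057] [-163.76118758  169.21857721] [-58.96295124 197.62428485]
```

The marker reads about 0.082–0.086 across views, with the nib mid third lane. The loose stack is at sorter (-76,+50), turned -10 to -13°, and the body just clears the candy tray. I'll lower beside the stack.

Emit:
arm_command(
  commands=[
    {"dx":0,"dy":-0.1,"dz":0.6,"spin":0,"claw":-1},
    {"dx":0,"dy":-0.1,"dz":0.6,"spin":0,"claw":-1},
    {"dx":0,"dy":0,"dz":0.6,"spin":0,"claw":-1},
    {"dx":0,"dy":0,"dz":0.4,"spin":0,"claw":-1},
    {"dx":0,"dy":0,"dz":0.3,"spin":0,"claw":-1},
    {"dx":0,"dy":0,"dz":0.2,"spin":0,"claw":-1},
    {"dx":0,"dy":0,"dz":0,"spin":0,"claw":-1},
    {"dx":0,"dy":0,"dz":0,"spin":0,"claw":-1},
  ],
)

```text
clock: 9.02
ee_pos: [422.8, -192.2, -8.2]
orientation: [-180.0, 0.0, 158.0]
wrist_force: [0.4, -0.1, 0.1]
gripper_width: 0.003
```

Run:
```python
from h import *
from station import robot
s=robot.get_state();p=S(s["ee_pos"]);print(s["ee_pos"],p,s["wrist_force"])
w=grab("wrist","w8");g=grab("scene","s8");crop(g,(200,130,380,290),4,"s8z")
for z in(0,5,10,20):
    print(z,[((proj(g,np.append(W(p[0]+dx,p[1]+dy),z))[0]-[200,130])*4).round(0).tolist() for dx,dy in((-10,-12),(10,-12))])
```

```text
[ 422.8375135  -192.17429027   -8.23876631] [-76.45288973  93.49381217] [ 0.44674044 -0.09583697  0.12901198]
0 [[316.0, 519.0], [354.0, 512.0]]
5 [[315.0, 512.0], [354.0, 506.0]]
10 [[315.0, 506.0], [353.0, 500.0]]
20 [[314.0, 493.0], [352.0, 487.0]]
```

View pics/w8.png

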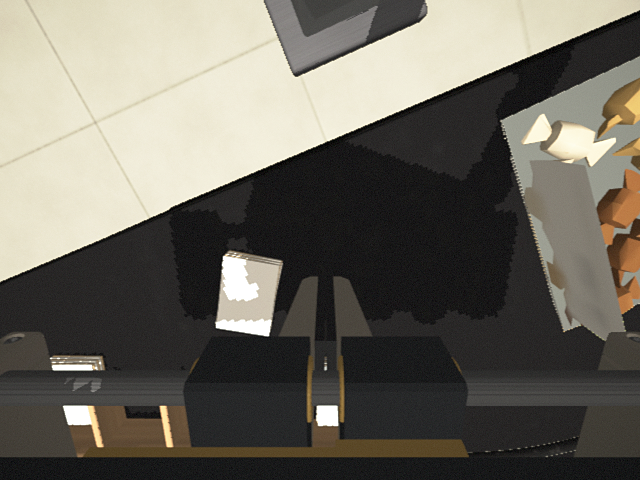

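View pics/s8z.png

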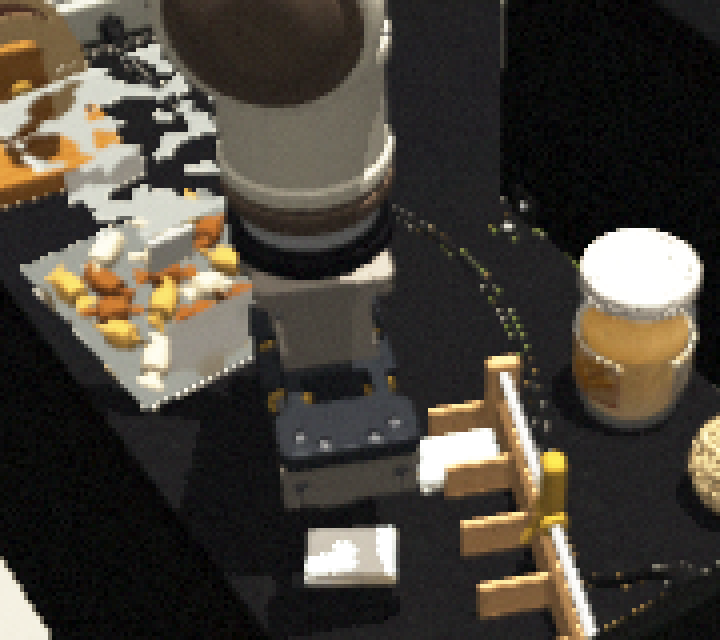

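The tips are beside the stack and low. I'll push the stack right with the fingers' flat side, which also squares it, at about 45 mm/s.

Emit:
arm_command(
  commands=[
    {"dx":0,"dy":0,"dz":0.12,"spin":0,"claw":-1},
    {"dx":0,"dy":-0.3,"dz":0,"spin":0,"claw":-1},
    {"dx":0,"dy":-0.2,"dz":0,"spin":0,"claw":-1},
    {"dx":0,"dy":-0.15,"dz":0,"spin":0,"claw":-1},
    {"dx":0,"dy":-0.15,"dz":0,"spin":0,"claw":-1},
    {"dx":0,"dy":-0.15,"dz":0,"spin":0,"claw":-1},
    {"dx":0,"dy":-0.15,"dz":0,"spin":0,"claw":-1},
    {"dx":0,"dy":-0.15,"dz":0,"spin":0,"claw":-1},
    {"dx":0,"dy":-0.15,"dz":0,"spin":0,"claw":-1},
    {"dx":0,"dy":-0.15,"dz":0,"spin":0,"claw":-1},
    {"dx":0,"dy":0,"dz":0,"spin":0,"claw":-1},
    {"dx":0,"dy":0,"dz":0,"spin":0,"claw":-1},
  ],
)

```text
clock: 10.12
ee_pos: [408.0, -228.1, -11.4]
orientation: [180.0, 0.0, 158.0]
wrist_force: [-0.6, -0.5, -0.3]
gripper_width: 0.005
```

```bash
cat >> h.py <<'E'
def pack(w,box,zt=10):
    x0,y0,x1,y1=box;m=(w["image"].min(2)>110).astype(np.uint8);k=np.zeros_like(m);k[y0:y1,x0:x1]=m[y0:y1,x0:x1]
    k=cv2.morphologyEx(k,cv2.MORPH_CLOSE,np.ones((5,5)));c=max(cv2.findContours(k,0,2)[0],key=cv2.contourArea)
    q=cv2.approxPolyDP(c,5,True).reshape(-1,2);P=np.array([S(onz(w,u,zt)) for u in q])
    P3=np.array([S(onz(w,u,zt)) for u in c.reshape(-1,2)],np.float32);r=cv2.minAreaRect(P3)
    return q.tolist(),P.round(1).tolist(),r
E
python3 - <<'E'
from h import *
from station import robot
s=robot.get_state();p=S(s["ee_pos"]);print(s["ee_pos"],p,s["wrist_force"])
w=grab("wrist","w9");f=grab("top","t9");crop(f,(260,195,450,335),4,"t9z")
E
```

```text
[ 407.97269262 -228.13011088  -11.438306  ] [-76.76602418  54.58769592] [-0.57541903 -0.47307205 -0.27640062]
```

View pics/w9.png

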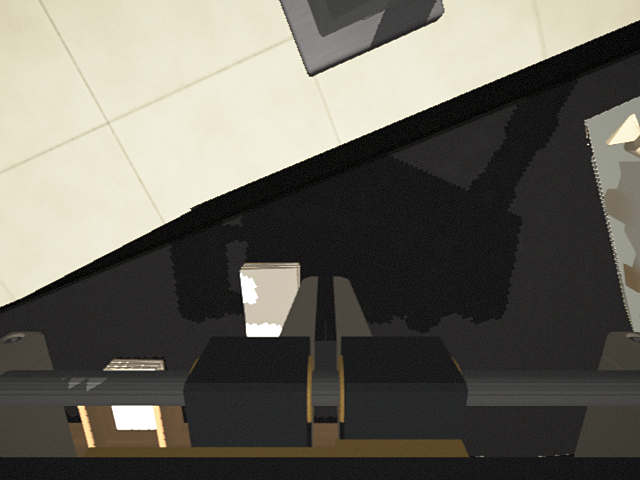

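View pics/t9z.png

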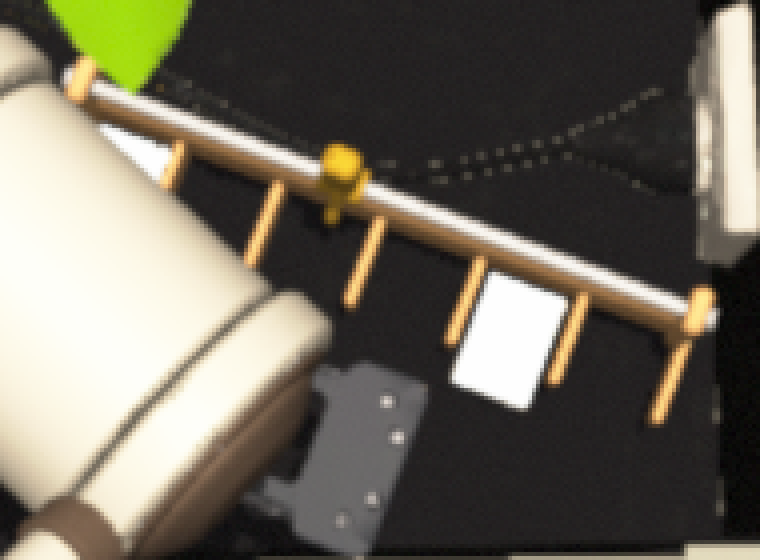

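Run:
```python
from h import *
w=load("w9");crop(w,(220,240,360,345),5.5,"w9z")
for u in((241,268.5),(300,268.5)):print(S(onz(w,u,10)))
```

```text
[-93.73481055  11.11633365]
[-93.74175796  42.04941379]
```

View pics/w9z.png

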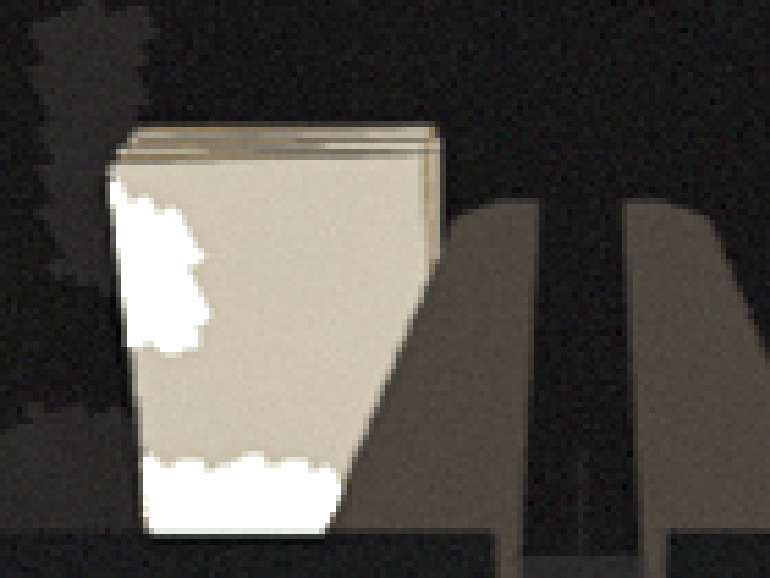

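The stack is now straight with its centre at y≈25.5. I'll push 5 mm more, then go round behind it.

Emit:
arm_command(
  commands=[
    {"dx":0,"dy":-0.1,"dz":0,"spin":0,"claw":-1},
    {"dx":0,"dy":-0.1,"dz":0,"spin":0,"claw":-1},
    {"dx":0,"dy":0,"dz":0,"spin":0,"claw":-1},
    {"dx":0,"dy":0.2,"dz":0,"spin":0,"claw":-1},
    {"dx":0,"dy":0.4,"dz":0,"spin":0,"claw":-1},
    {"dx":0.4,"dy":0,"dz":0,"spin":0,"claw":-1},
    {"dx":0.7,"dy":0,"dz":0,"spin":0,"claw":-1},
    {"dx":0.6,"dy":0,"dz":0,"spin":0,"claw":-1},
    {"dx":0,"dy":0,"dz":0,"spin":0,"claw":-1},
    {"dx":0,"dy":0,"dz":0,"spin":0,"claw":-1},
  ],
)

```text
clock: 11.05
ee_pos: [372.5, -202.2, -11.5]
orientation: [180.0, 0.0, 158.0]
wrist_force: [0.5, 0.1, -0.0]
gripper_width: 0.007
```

Run:
```python
from h import *
from station import robot
s=robot.get_state();p=S(s["ee_pos"]);print(s["ee_pos"],p,s["wrist_force"])
w=grab("wrist","w10");g=grab("scene","s10");crop(g,(230,190,410,330),4,"s10z");f=grab("top","t10");crop(f,(260,195,450,335),4,"t10z")
```

```text
[ 372.5088047  -202.15214525  -11.45568232] [-119.37908568   65.38903999] [ 0.54724208  0.05500176 -0.02912889]
```

View pics/w10.png

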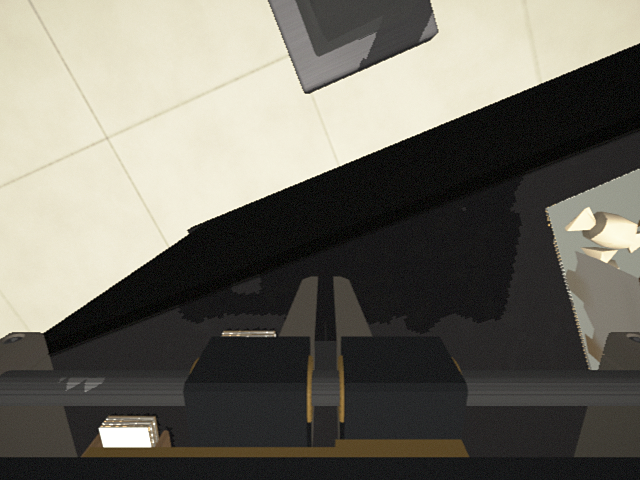

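View pics/s10z.png

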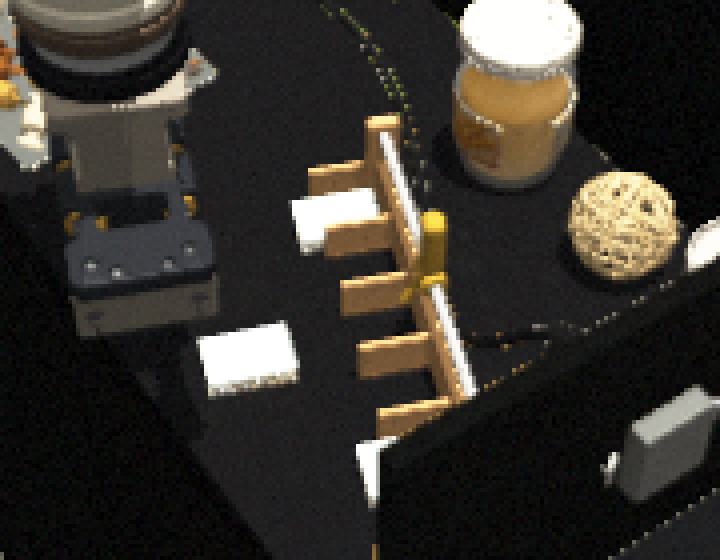

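View pics/t10z.png

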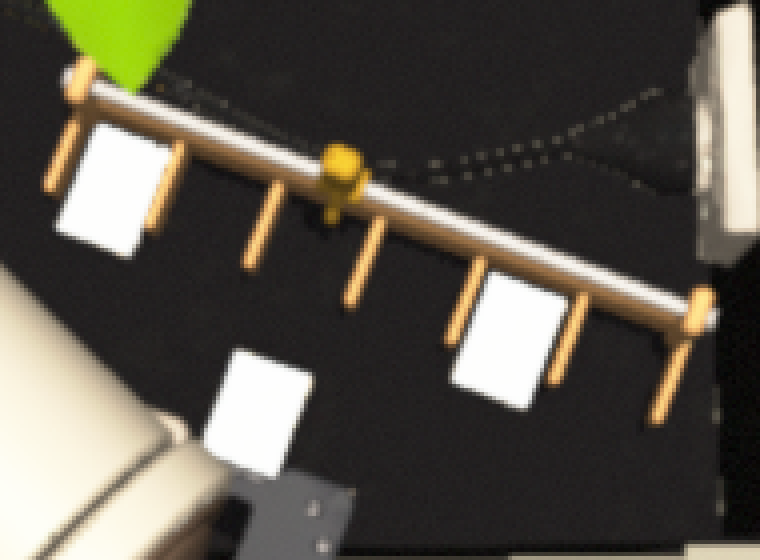

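Run:
```python
from h import *
f=load("t10")
im=f["image"];m=(im.min(2)>200).astype(np.uint8);k=np.zeros_like(m);k[278:318,305:342]=m[278:318,305:342]
c=max(cv2.findContours(k,0,2)[0],key=cv2.contourArea)
P=np.array([S(onz(f,u,10)) for u in c.reshape(-1,2)],np.float32);r=cv2.minAreaRect(P);print(r,cv2.boxPoints(r))
for nm,b in(("1",(270,222,306,262)),("5",(370,258,404,300))):
    k=np.zeros_like(m);k[b[1]:b[3],b[0]:b[2]]=m[b[1]:b[3],b[0]:b[2]];c=max(cv2.findContours(k,0,2)[0],key=cv2.contourArea)
    P=np.array([S(onz(f,u,10)) for u in c.reshape(-1,2)],np.float32);print(nm,cv2.minAreaRect(P))
w=load("w10")
for u in((222,333.5),(277,333.5)):print(S(onz(w,u,10)))
```

```text
((-69.68842315673828, 19.596237182617188), (41.16884231567383, 30.51907730102539), 1.0719234943389893) [[-90.55471    34.46802  ]
 [-89.98377     3.9542856]
 [-48.822136    4.724453 ]
 [-49.393074   35.23819  ]]
1 ((-8.563047409057617, 102.21121978759766), (44.63130187988281, 30.939640045166016), 0.02181166037917137)
5 ((-9.137543678283691, -60.63783645629883), (30.494220733642578, 44.533241271972656), 89.76177215576172)
[-97.52164277   8.5542121 ]
[-97.54161399  39.22060876]
```

In the top view the stack is at y≈19.6, straight to 1°, and its far end is at x≈-49. The marker still stands over the third lane. I'll line up behind the stack.

Emit:
arm_command(
  commands=[
    {"dx":0,"dy":-0.5,"dz":0,"spin":0,"claw":-1},
    {"dx":0,"dy":-0.6,"dz":0,"spin":0,"claw":-1},
    {"dx":0,"dy":-0.5,"dz":0,"spin":0,"claw":-1},
    {"dx":0,"dy":-0.2,"dz":0,"spin":0,"claw":-1},
    {"dx":0,"dy":0,"dz":0,"spin":0,"claw":-1},
    {"dx":-0.2,"dy":0,"dz":0,"spin":0,"claw":-1},
    {"dx":-0.2,"dy":0,"dz":0,"spin":0,"claw":-1},
    {"dx":-0.15,"dy":0,"dz":0,"spin":0,"claw":-1},
    {"dx":-0.15,"dy":0,"dz":0,"spin":0,"claw":-1},
    {"dx":-0.15,"dy":0,"dz":0,"spin":0,"claw":-1},
    {"dx":0,"dy":0,"dz":0,"spin":0,"claw":-1},
  ],
)

```text
clock: 12.12
ee_pos: [376.1, -252.7, -11.3]
orientation: [-180.0, 0.0, 158.1]
wrist_force: [-0.5, -0.1, 0.1]
gripper_width: 0.004
```

Run:
```python
from h import *
from station import robot
s=robot.get_state();p=S(s["ee_pos"]);print(s["ee_pos"],p,s["wrist_force"])
f=grab("top","t11");crop(f,(260,195,450,335),4,"t11z")
```

```text
[ 376.08045947 -252.68297793  -11.31589341] [-97.13832195  19.87563319] [-0.52457425 -0.1120791   0.1330108 ]
```

View pics/t11z.png

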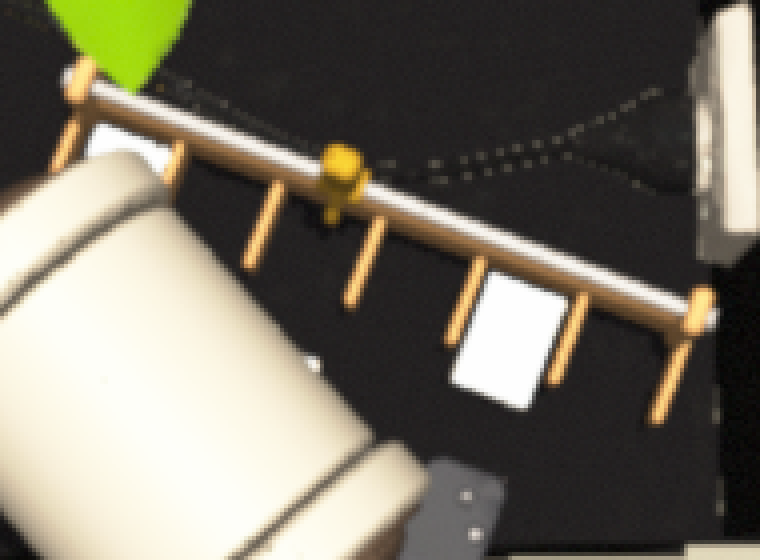

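Emit:
arm_command(
  commands=[
    {"dx":-0.15,"dy":0,"dz":0,"spin":0,"claw":-1},
    {"dx":-0.15,"dy":0,"dz":0,"spin":0,"claw":-1},
    {"dx":-0.15,"dy":0,"dz":0,"spin":0,"claw":-1},
    {"dx":-0.15,"dy":0,"dz":0,"spin":0,"claw":-1},
    {"dx":-0.15,"dy":0,"dz":0,"spin":0,"claw":-1},
    {"dx":-0.15,"dy":0,"dz":0,"spin":0,"claw":-1},
    {"dx":0,"dy":0,"dz":0,"spin":0,"claw":-1},
    {"dx":0,"dy":0,"dz":0,"spin":0,"claw":-1},
  ],
)

```text
clock: 12.83
ee_pos: [396.3, -261.0, -11.4]
orientation: [-180.0, 0.0, 158.0]
wrist_force: [-0.5, 0.2, 0.0]
gripper_width: 0.006
```

Run:
```python
from h import *
from station import robot
s=robot.get_state();p=S(s["ee_pos"]);print(s["ee_pos"],p,s["wrist_force"])
f=grab("top","t12");crop(f,(260,195,450,335),4,"t12z")
g=grab("scene","s12");crop(g,(230,190,410,330),4,"s12z")
```

```text
[ 396.31765668 -260.98948067  -11.42074321] [-75.26304874  19.75496547] [-0.50312207  0.23656178  0.02919896]
```

View pics/t12z.png

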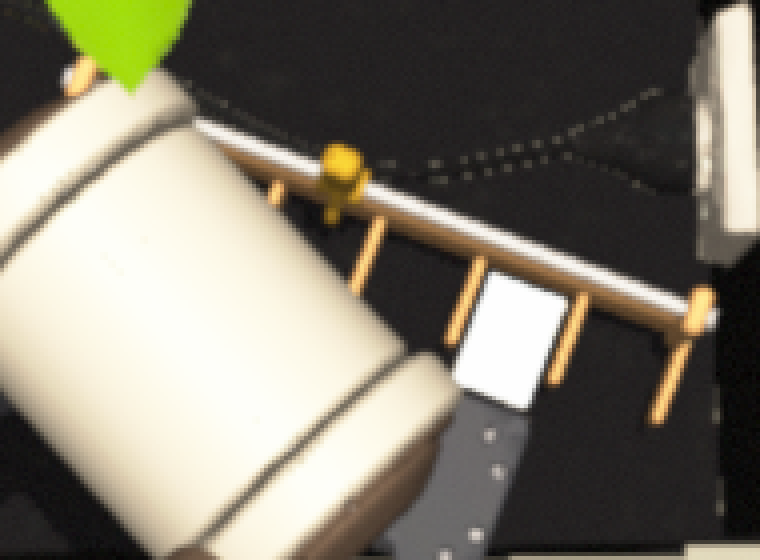

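View pics/s12z.png

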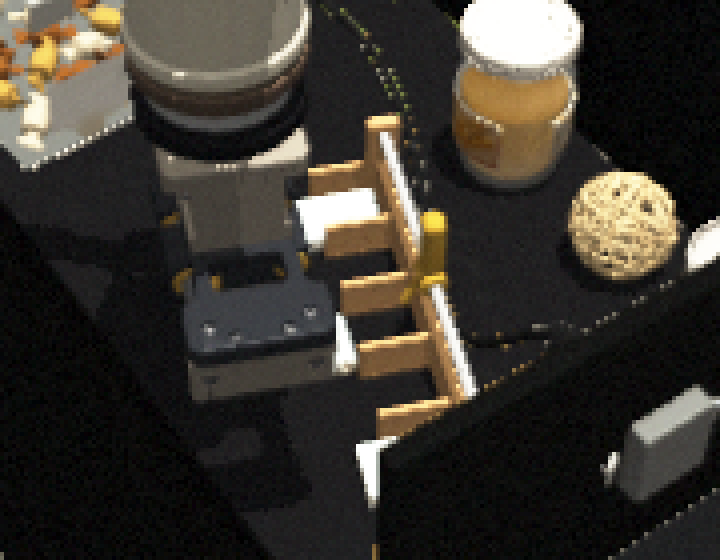

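Run:
```python
from h import *
g=load("s12")
z=lambda u,v:(230+u/4-.4,190+v/4-.4)
for (u,v,h) in((357,362,10),(357,371,0),(344,313,10)):print(S(onz(g,z(u,v),h)))
crop(g,(300,255,340,290),18,"s12zz")
for p in((-20,41,24),(-20,0,24),(-20,0,0)):print(p,((proj(g,np.append(W(*p[:2]),p[2]))[0]-[300,255])*18).round())
```

```text
[-19.15537358   2.87102129]
[-18.6197125    5.09310716]
[-18.66694433  34.94683031]
(-20, 41, 24) [257. 111.]
(-20, 0, 24) [338. 392.]
(-20, 0, 0) [337. 530.]
```

View pics/s12zz.png

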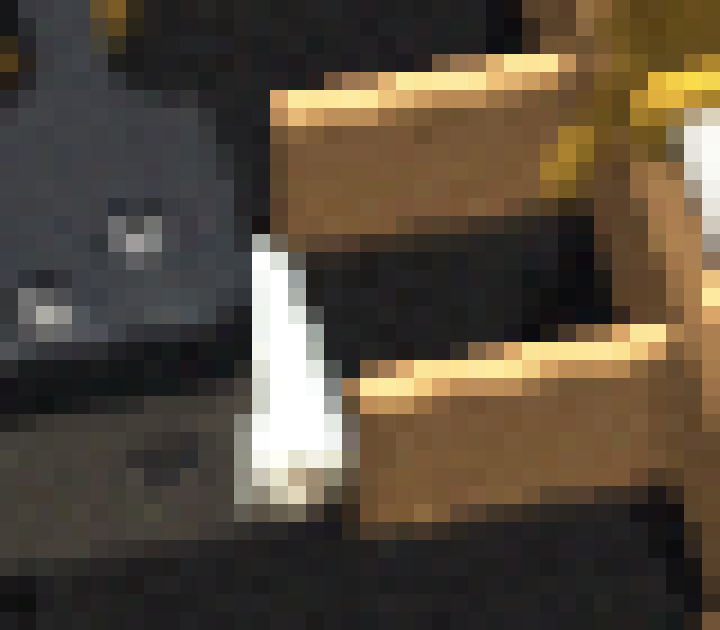

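The stack's far end (zoom (345,440)) is at the lane mouth and lies between the second and third-lane dividers. I'll keep pushing slowly.

Emit:
arm_command(
  commands=[
    {"dx":-0.1,"dy":0,"dz":0,"spin":0,"claw":-1},
    {"dx":-0.1,"dy":0,"dz":0,"spin":0,"claw":-1},
    {"dx":-0.1,"dy":0,"dz":0,"spin":0,"claw":-1},
    {"dx":-0.1,"dy":0,"dz":0,"spin":0,"claw":-1},
    {"dx":0,"dy":0,"dz":0,"spin":0,"claw":-1},
    {"dx":0,"dy":0,"dz":0,"spin":0,"claw":-1},
  ],
)

```text
clock: 13.43
ee_pos: [405.6, -264.7, -11.4]
orientation: [-180.0, 0.0, 158.0]
wrist_force: [-0.8, 0.2, -0.7]
gripper_width: 0.009
```

Run:
```python
from h import *
from station import robot
s=robot.get_state();p=S(s["ee_pos"]);print(s["ee_pos"],p,s["wrist_force"])
g=grab("scene","s13");crop(g,(290,245,350,295),12,"s13z")
```

```text
[ 405.57421157 -264.71629871  -11.41110181] [-65.28442989  19.76708645] [-0.81391853  0.22283507 -0.72224883]
```

View pics/s13z.png

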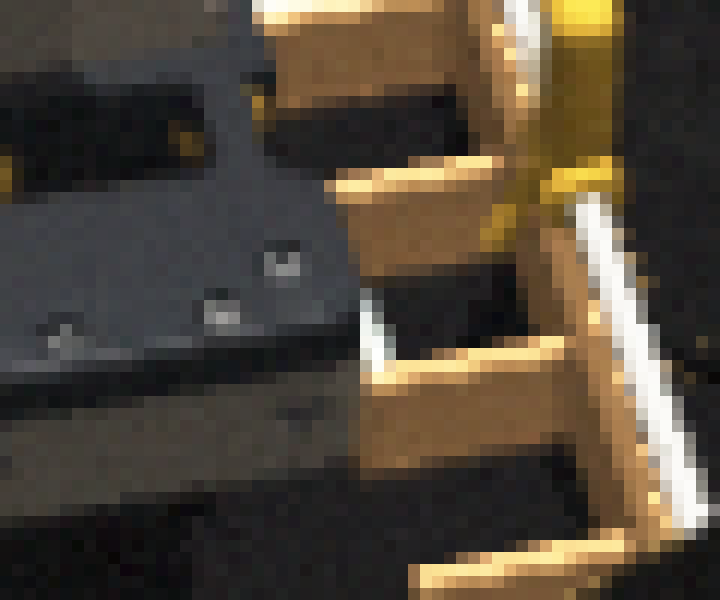

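The stack is entering the third lane squarely, with its far edge at zoom (362,290)–(392,365). I'll continue.

Emit:
arm_command(
  commands=[
    {"dx":-0.1,"dy":0,"dz":0,"spin":0,"claw":-1},
    {"dx":-0.1,"dy":0,"dz":0,"spin":0,"claw":-1},
    {"dx":-0.1,"dy":0,"dz":0,"spin":0,"claw":-1},
    {"dx":-0.1,"dy":0,"dz":0,"spin":0,"claw":-1},
    {"dx":-0.1,"dy":0,"dz":0,"spin":0,"claw":-1},
    {"dx":-0.1,"dy":0,"dz":0,"spin":0,"claw":-1},
    {"dx":-0.1,"dy":0,"dz":0,"spin":0,"claw":-1},
    {"dx":0,"dy":0,"dz":0,"spin":0,"claw":-1},
    {"dx":0,"dy":0,"dz":0,"spin":0,"claw":-1},
  ],
)

```text
clock: 14.23
ee_pos: [421.7, -271.2, -11.4]
orientation: [-180.0, 0.0, 158.0]
wrist_force: [0.1, 0.0, 0.4]
gripper_width: 0.003
```

Run:
```python
from h import *
from station import robot
s=robot.get_state();p=S(s["ee_pos"]);print(s["ee_pos"],p,s["wrist_force"])
g=grab("scene","s14");crop(g,(290,225,350,285),10,"s14z")
f=grab("top","t14");crop(f,(260,195,450,335),4,"t14z")
```

```text
[ 421.7487328  -271.20344151  -11.44986307] [-47.85754849  19.81139468] [0.10864264 0.04187525 0.44058627]
```

View pics/s14z.png

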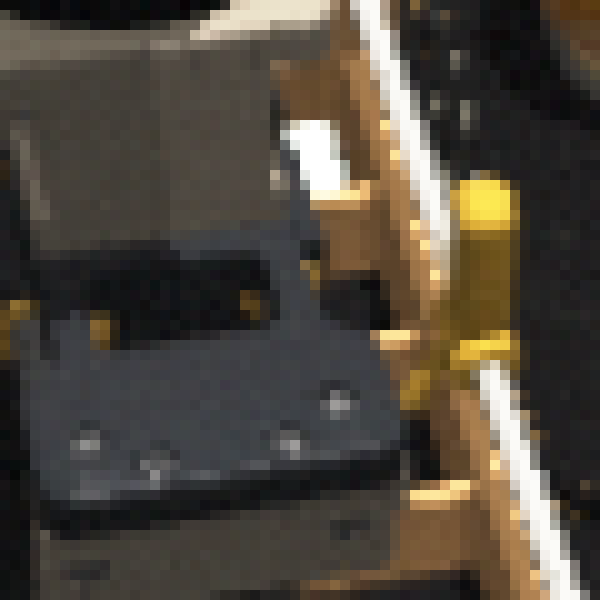

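View pics/t14z.png

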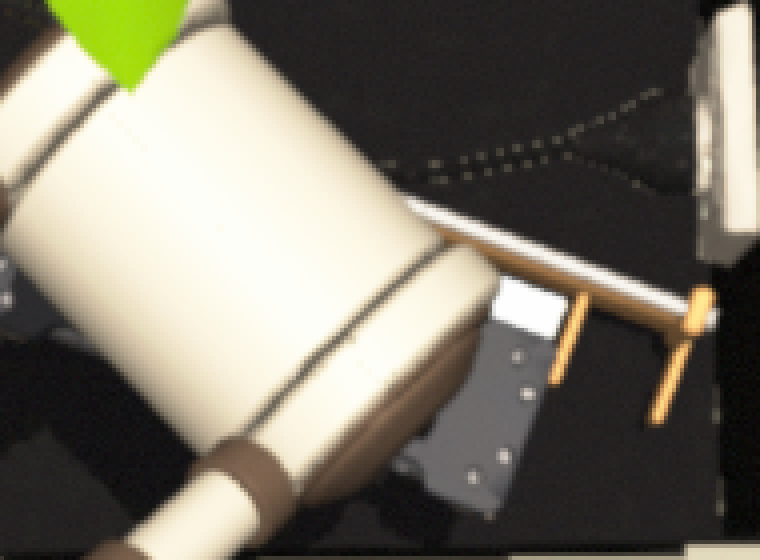

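Emit:
arm_command(
  commands=[
    {"dx":-0.06,"dy":0,"dz":0,"spin":0,"claw":-1},
    {"dx":-0.06,"dy":0,"dz":0,"spin":0,"claw":-1},
    {"dx":-0.06,"dy":0,"dz":0,"spin":0,"claw":-1},
    {"dx":-0.06,"dy":0,"dz":0,"spin":0,"claw":-1},
    {"dx":0,"dy":0,"dz":0,"spin":0,"claw":-1},
  ],
)

```text
clock: 14.75
ee_pos: [427.5, -273.6, -11.4]
orientation: [-180.0, 0.0, 158.0]
wrist_force: [0.0, -0.7, 0.0]
gripper_width: 0.003
```

Emit:
arm_command(
  commands=[
    {"dx":-0.05,"dy":0,"dz":0,"spin":0,"claw":-1},
    {"dx":0,"dy":0,"dz":0,"spin":0,"claw":-1},
  ],
)

```text
clock: 14.92
ee_pos: [428.5, -274.0, -11.4]
orientation: [-180.0, 0.0, 158.0]
wrist_force: [-0.4, 1.0, 0.3]
gripper_width: 0.004
```

Run:
```python
from h import *
from station import robot
s=robot.get_state();p=S(s["ee_pos"]);print(s["ee_pos"],p,s["wrist_force"])
```

```text
[ 428.4865645  -273.9771468   -11.40743566] [-40.57129142  19.7636961 ] [-0.38838201  1.03508818  0.28118234]
```

Emit:
arm_command(
  commands=[
    {"dx":-0.05,"dy":0,"dz":0,"spin":0,"claw":-1},
    {"dx":0,"dy":0,"dz":0,"spin":0,"claw":-1},
  ],
)

```text
clock: 15.08
ee_pos: [429.6, -274.4, -11.4]
orientation: [-180.0, 0.0, 158.0]
wrist_force: [-0.7, 0.0, -0.5]
gripper_width: 0.003
```

Emit:
arm_command(
  commands=[
    {"dx":-0.05,"dy":0,"dz":0,"spin":0,"claw":-1},
    {"dx":0,"dy":0,"dz":0,"spin":0,"claw":-1},
  ],
)

```text
clock: 15.25
ee_pos: [430.7, -274.8, -11.4]
orientation: [180.0, -0.0, 158.0]
wrist_force: [0.2, -0.4, -0.8]
gripper_width: 0.008
```

Emit:
arm_command(
  commands=[
    {"dx":-0.05,"dy":0,"dz":0,"spin":0,"claw":-1},
    {"dx":0,"dy":0,"dz":0,"spin":0,"claw":-1},
  ],
)

```text
clock: 15.42
ee_pos: [430.9, -274.8, -11.7]
orientation: [180.0, -0.2, 158.1]
wrist_force: [-3.9, 1.4, 2.5]
gripper_width: 0.004
```

Force rose to about 4 N with the tool at x≈-38, as expected for the stack reaching the board. I'll back off and look.

Emit:
arm_command(
  commands=[
    {"dx":0.1,"dy":0,"dz":0,"spin":0,"claw":-1},
    {"dx":0.3,"dy":0,"dz":0,"spin":0,"claw":-1},
    {"dx":0.6,"dy":0,"dz":0,"spin":0,"claw":-1},
    {"dx":0.8,"dy":0,"dz":0,"spin":0,"claw":-1},
    {"dx":0.6,"dy":0,"dz":-0.8,"spin":0,"claw":-1},
    {"dx":0.3,"dy":0.3,"dz":-0.9,"spin":0,"claw":-1},
    {"dx":0,"dy":0.8,"dz":-0.9,"spin":0,"claw":-1},
    {"dx":0,"dy":1,"dz":-0.9,"spin":0,"claw":-1},
    {"dx":0,"dy":1,"dz":-0.5,"spin":0,"claw":-1},
    {"dx":0,"dy":1,"dz":0,"spin":0,"claw":-1},
    {"dx":0,"dy":1,"dz":0,"spin":0,"claw":-1},
    {"dx":0,"dy":0,"dz":0,"spin":0,"claw":-1},
  ],
)

```text
clock: 16.42
ee_pos: [417.7, -128.7, 88.7]
orientation: [179.9, 0.1, 158.2]
wrist_force: [0.5, -0.9, 0.8]
gripper_width: -0.0
```

Run:
```python
from h import *
from station import robot
s=robot.get_state();p=S(s["ee_pos"]);print(s["ee_pos"],p,s["wrist_force"])
g=grab("scene","s15");crop(g,(250,190,430,330),4,"s15z")
f=grab("top","t15");crop(f,(260,195,450,335),4,"t15z")
w=grab("wrist","w15")
im=f["image"];m=(im.min(2)>200).astype(np.uint8)
for nm,b in(("1",(270,222,306,262)),("3",(318,242,355,285)),("5",(370,258,404,300))):
    k=np.zeros_like(m);k[b[1]:b[3],b[0]:b[2]]=m[b[1]:b[3],b[0]:b[2]]
    cs=cv2.findContours(k,0,2)[0]
    if not cs: print(nm,"none");continue
    c=max(cs,key=cv2.contourArea);P=np.array([S(onz(f,u,10)) for u in c.reshape(-1,2)],np.float32);print(nm,cv2.minAreaRect(P))
```

```text
[ 417.66921418 -128.69940349   88.72887972] [-105.02296451  150.41062337] [ 0.50210028 -0.92939511  0.75092263]
1 ((-8.590336799621582, 102.53565979003906), (31.519756317138672, 44.707664489746094), 89.91935729980469)
3 ((-7.397647857666016, 18.3861083984375), (42.091487884521484, 31.140968322753906), 2.381864070892334)
5 ((-9.216026306152344, -60.55271911621094), (44.7027702331543, 30.767732620239258), 0.607085108757019)
```

View pics/s15z.png

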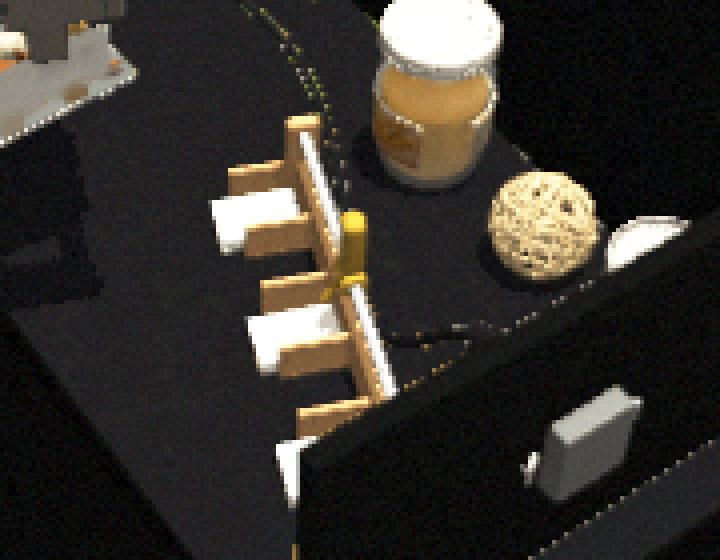

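View pics/t15z.png

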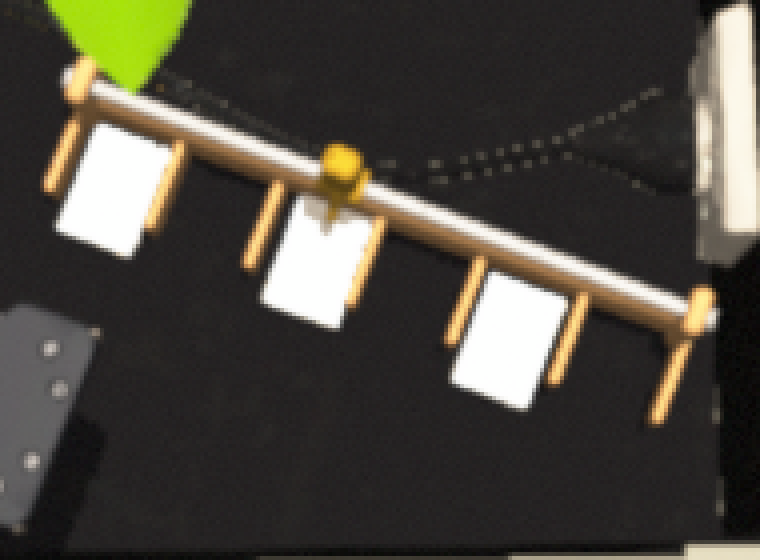

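View pics/w15.png

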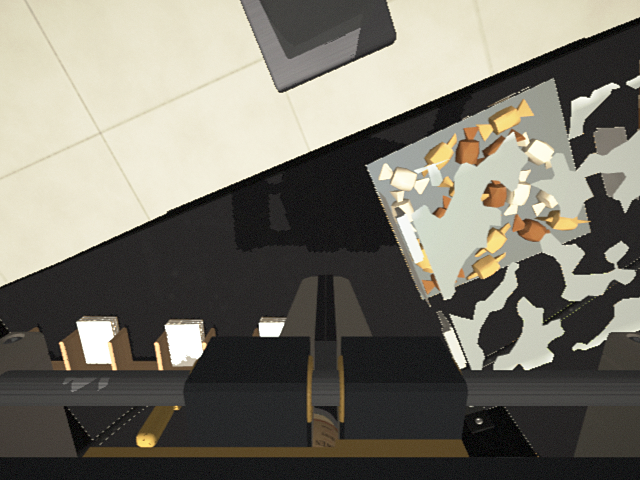

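The stack sits at about (-7,18) in lane three, its near end level with or slightly beyond those of the home stacks. The other stacks have not moved, the marker is at 0.082–0.086 and the arm is clear. Handing in.

```bash
python3 -c "
from station import close_job
print(close_job())"
```

```text
the job is handed in; nothing more can be done
None
```

I pushed the brass marker to the third lane, then squared the loose label stack with a sideways push and slid it into that lane until it met the back board. Force at the board was about 4 N, nothing was pinched or lifted, and the job was handed in at about 16.5 s.

**Missed first pass:** my first push at the marker went over its fin without touching it. The shut fingertips stand about 17 mm above the TCP, not the 14 mm below it that I had assumed. I lowered the fingers and pushed again.

**Last checks:**

| Item | Measured | Allowed |
|---|---|---|
| Marker | 0.082 m (wrist view), 0.086 m (top view) | 0.073 to 0.091 m |
| Loose stack, sorter x | about -7 mm | -10.5 to 0 mm |
| Loose stack, sorter y | about +18 mm | 14.5 to 26.5 mm |
| Loose stack, angle | about 2° | below 11.5° (0.2 rad) |

- **Disagreement:** the two marker readings differ by about 3.5 mm, but both are within the limit.
- **Top view of the stack:** the marker partly hid it there, so its x and angle are slightly rough. Its near end stood level with, or slightly deeper than, those of the two stacks already home.
- **Other things:** the stacks in the first and fifth lanes measured as unmoved to within 1 mm, apart from a first-lane y difference of about 0.3 mm. The tin, jar and ball looked undisturbed in the pictures; I did not measure them again. The arm was clear of everything at the end.

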